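# Stack rinsed slats crosswise in the drying bay and latch its gate

### The arm

A 6-joint arm with a two-finger parallel gripper is mounted at the origin on the work surface. World frame = base frame: x ahead of the robot, y to its left, z up, the work surface at z = 0. Lengths are in m, angles in degrees, forces in N, time in s.
With the tool pointing down it reaches from about 0.275 to 1 m from the base axis. Payload 8.4 kg.
Tool frame: the origin (TCP) lies between the finger pads; the fingertips stand 25 mm ahead of it and the grasp point (between the pads) lies 6 mm ahead of it; z points along the fingers, y is the direction in which the jaws open and shut (so a half turn about z gives the same grasp; the last joint's range is limited). The gripper opens to 85 mm and grips with 20 to 120 N. Pads are 22 mm wide; open, the fingers measure 114 mm over their backs; the gripper's body (76 mm by 85 mm) begins 54 mm behind the grasp point. The pads swing forward as they close: fully open they stand 13 mm farther back than shut.
Start: joints at [67.701, 20.225, 93.587, -0, 66.188, -0.138], TCP at [0.236, 0.579, 0.256] pointing down, gripper open.
Joint ranges: [-150.9, 150.9], [-52.94, 120.26], [3.33, 152.33], [-74.26, 254.26], [0, 154.13], [-172.89, 172.89]. Speed limits (degrees/s): [127.2, 127.2, 159.86, 180, 180, 180].

### API

Orientations are given as [roll, pitch, yaw] about the fixed x, y, z axes, in that order (R = Rz(yaw) Ry(pitch) Rx(roll)).
In Python, from bench import observe, capture, get_calibration, close_job gives the robot as it stands.
- The arm moves only by the shell command python3 -m handwheel 'ROWS' [FORCE]. ROWS is JSON, a list that holds one entry, the list of rows, each a list of 7 numbers: the shift along the tool's x, y, z in m, then the turn, a rotation vector about the tool's x, y, z in rad, then the closure in counts, from 0 (fully open) to 255 (shut). A call has 1 to 20 rows; each row is the pose to reach, as a shift and turn from the pose commanded when the call began, along the tool's axes at that moment; what a row does not reach only later rows make up. A row lasts 1/8 s, in which the tool goes at most 62.5 mm and 10.7 degrees, less where a joint would pass 70% of its speed; a pose out of reach is approached as far as the arm can. A call with a gripper value outside its range is refused whole. The fingers move at their own pace and stop on an object; FORCE is the grip in N (left out, the last holds). Time passes only in rows, so rows that repeat a pose let the fingers close. It gives the time, the measured TCP pose, the force and the opening at its end, in the units of the state.
- observe(): the state, without advancing time (a new reading comes with each control period).
- capture(name): name is "scene" or "top" or "wrist"; returns the picture (400x640x3 uint8, red, green, blue); there is no depth.
- get_calibration(name): a dict with "camera_matrix" (3x3 intrinsics, pixels), "position" and "orientation" of the camera in the world; the wrist camera has in their place "hand_eye" (4x4, takes a point from camera to tool coordinates, whose origin is the TCP and whose axes are the flange's). Camera axes: x right, y up, looking along -z (the intrinsics and any distortion apply to the point x, -y, -z); pixel columns grow to the right and rows downward; lengths in m; the calibration is good to about 2 mm. The wrist camera is an equidistant fisheye: a pixel r from the principal point sees the ray r / f radians off the axis. A picture is of the moment at which its call begins: read the wrist's pose just before it. get_calibration takes no time and is no camera call.
- close_job(): hands the job in, once; it reports no verdict.
The state is a dict: "clock": time; "joints": joint angles; "joint_velocities": joint speeds; "joint_torque": joint torques, N m; "tcp_pos": TCP position; "tool_rot": TCP orientation; "force": force on the tool from outside, world axes, zero at the start; "moment": the same for the moment, N m; "width": opening from 0.0 (shut) to 1.0 (fully open).
Only numpy, scipy, OpenCV 4.12 (cv2) and the standard library are available. Lean on these libraries where they do the work, as an engineer would, in place of code of your own. Each camera call takes 0.05 s, during which the arm holds its last target. There are 200 camera calls.

### The job

Clear the squat white jar out of the low steel drying bay and stand it upright on the round cork coaster. Then stack all the rinsed wooden slats crosswise in the middle of the bay so that air gets between them: two to a layer with their centre lines about 8 cm apart, the bottom pair parallel to the shut gate (and so to the back wall opposite it), the next pair across them, and so on; an odd last slat lies alone on top, still crosswise. When the stack stands, push the sprung gate shut until its tongue snaps in behind the strike, and leave the other things on the bench where they are.

Things in the scene. Friction and masses are not known exactly. Their poses are not given: they have to be found in the camera images.
- bay: low open-topped steel drying bay, fixed: floor plate 232 x 232 mm, 6 mm thick, 6 mm walls up to 51 mm above the bench on its +x, -x and +y sides (220 mm inside) and a hinged gate on its -y side. Origin: centre of its underside, on the bench; x along the shut gate, y from the gate to the back wall, z up. A dark post with an upright 8 mm strike bar stands at the -x end of the gate side
- gate_hinge (a point): the gate's upright hinge axis, at bench height, in the bay's +x -y corner: 104 mm in x and -110 mm in y from the bay's origin; fixed to the bay, with the bay's axes
- gate (a joint): gate angle in rad: 0 = shut, along the bay's x; grows to 1.1 as it swings out to the bay's -y side (anticlockwise from above); can be pushed to a stop at -0.02. A weak spring (0.2 N m/rad) swings it out towards 0.6 unless latched. White panel 190 mm long from the hinge, 8 mm thick, its midplane through the hinge axis, 10 to 48 mm above the bench
- gate_push (a point): on the gate's outer face, 160 mm from the hinge, 29 mm above the bench, near the free end with the grey latch case: where to push. Its x axis points along the gate to the hinge, its y axis is the closing direction, square to the gate. Pushing the gate home takes under 15 N here
- tongue (a joint): sprung brass tongue in the gate's free end, sloped on its leading side: 0 = fully out, up to 0.014 m pressed in. As the gate is pushed over the strike (from about 0.08 rad down to 0.02) the tongue is pressed in about 8 mm, then snaps out to 0 behind the strike near 0 rad; push on to the gate's stop
- mat: grey drain mat, 330 x 250 mm, 4 mm thick, fixed to the bench; the slats start lying on it. Origin: centre of its underside
- jar: squat white cylindrical cream jar with a white cap, 60 mm across at most, 50 mm high, about 0.22 kg; starts upright on the bay floor. Origin: centre of its underside, z up along the jar
- coaster: round cork coaster, 110 mm across, 4 mm thick, fixed to the bench. Origin: centre of its underside
- slat1: plain wooden slat, 130 x 30 x 18 mm, about 0.05 kg, starts flat on the drain mat; four to six of the six are present. Origin: its centre; x along its length, y across its width, z through its thickness
- slat2: plain wooden slat, 130 x 30 x 18 mm, about 0.05 kg, starts flat on the drain mat; four to six of the six are present. Origin: its centre; x along its length, y across its width, z through its thickness
- slat3: plain wooden slat, 130 x 30 x 18 mm, about 0.05 kg, starts flat on the drain mat; four to six of the six are present. Origin: its centre; x along its length, y across its width, z through its thickness
- slat4: plain wooden slat, 130 x 30 x 18 mm, about 0.05 kg, starts flat on the drain mat; four to six of the six are present. Origin: its centre; x along its length, y across its width, z through its thickness
- slat5: plain wooden slat, 130 x 30 x 18 mm, about 0.05 kg, starts flat on the drain mat; four to six of the six are present. Origin: its centre; x along its length, y across its width, z through its thickness
- slat6: plain wooden slat, 130 x 30 x 18 mm, about 0.05 kg, starts flat on the drain mat; four to six of the six are present. Origin: its centre; x along its length, y across its width, z through its thickness
- vial: amber vial 28 mm across, 42 mm high, standing on the drain mat between the slats; a bystander, leave it where it is; origin at the centre of its underside
- tall_bottle: white bottle 64 mm across, 170 mm high; a bystander, leave it where it is; origin at the centre of its underside
- dropper: small amber bottle 36 mm across, 85 mm high; a bystander, leave it where it is; origin at the centre of its underside
- beaker: glass beaker 76 mm across, 90 mm high; a bystander, leave it where it is; origin at the centre of its underside
- cream_pot: white pot 60 mm across, 45 mm high; a bystander, leave it where it is; origin at the centre of its underside
- carton: cardboard carton 60 x 90 x 40 mm; a bystander, leave it where it is; origin at the centre of its underside
- spatula: spatula 190 mm long, lying; a bystander, leave it where it is; origin at the centre of its underside

How it is judged:
By the outcome, as a careful person would: the job done as asked, in the order asked, and still so for the second after the job is handed in, with the robot touching nothing.
Of slat1, slat2, slat3, slat4, slat5, slat6 only 4 to 6 are there at a start; the rules pass over those that are not, and their reading is None.
At some moment in a run one of jar may be knocked a few centimetres aside while the robot is not near it.
Once in a run the grip may slacken for a moment while it holds something.
It also fails if it takes over 210 s, if anything falls off the work surface, if the arm or the gripper's body presses on something with over 40 N, if the wrist force passes 120 N, or if a joint passes its speed limit or range.

## Working session

There is one attempt and no reset: what is moved stays moved. The work goes in short steps, Python scripts to look and compute and a shell command to move; the robot and the scene stay as the last step left them, time stands still between calls to the robot, and variables do not carry over. Pictures are saved under pics/ and viewed, about 12 in all and at most 16, crops included, and the job is handed in when it is done.

```bash
ls; mkdir -p pics
python3 - <<'E'
from bench import *
import cv2,json
print(observe())
for n in("scene","top","wrist"):
    print(n,get_calibration(n))
    cv2.imwrite(f"pics/{n}0.png",capture(n)[:,:,::-1])
E
```

```text
pics
{'clock': 0.0, 'joints': array([ 6.77009365e+01,  2.02624308e+01,  9.36292768e+01,  4.52301034e-04,
        6.61875165e+01, -1.37118060e-01]), 'joint_velocities': array([-0.0596135 , -0.0843969 ,  0.09463809,  0.01372945, -0.0148487 ,
        0.02742932]), 'joint_torque': array([ 7.36696547e-04, -6.05252981e+01, -3.42062545e+01,  2.97056170e-05,
        9.36709024e-03,  1.08424169e-05]), 'tcp_pos': array([0.23559265, 0.57842021, 0.25556076]), 'tool_rot': array([-1.79920777e+02, -6.03139362e-04,  1.57837871e+02]), 'force': array([ 0.38595313, -0.26131224,  0.22409138]), 'moment': array([-0.05063152,  0.00733203, -0.0873675 ]), 'width': 1.0015596685092465}
scene {'camera_matrix': array([[362.98773423,   0.        , 323.1167139 ],
       [  0.        , 362.98773423, 201.24629219],
       [  0.        ,   0.        ,   1.        ]]), 'position': array([1.19419795, 0.12205415, 0.57702793]), 'orientation': array([5.30120179e+01, 8.87637794e-02, 1.09452652e+02])}
top {'camera_matrix': array([[444.67546061,   0.        , 317.4431224 ],
       [  0.        , 444.67546061, 199.36365243],
       [  0.        ,   0.        ,   1.        ]]), 'position': array([ 0.45580435, -0.08513937,  1.34935091]), 'orientation': array([  3.39918313,  -0.83858398, -89.8328805 ])}
wrist {'camera_matrix': array([[309.70691629,   0.        , 322.35390832],
       [  0.        , 309.70691629, 195.44676153],
       [  0.        ,   0.        ,   1.        ]]), 'hand_eye': array([[-7.04405286e-05,  9.56700608e-01,  2.91073773e-01,
         7.47921500e-02],
       [ 9.99999987e-01,  1.09074975e-04, -1.16505058e-04,
         6.72604397e-04],
       [-1.43209324e-04,  2.91073761e-01, -9.56700604e-01,
        -1.16937004e-01],
       [ 0.00000000e+00,  0.00000000e+00,  0.00000000e+00,
         1.00000000e+00]])}
```

View pics/top0.png

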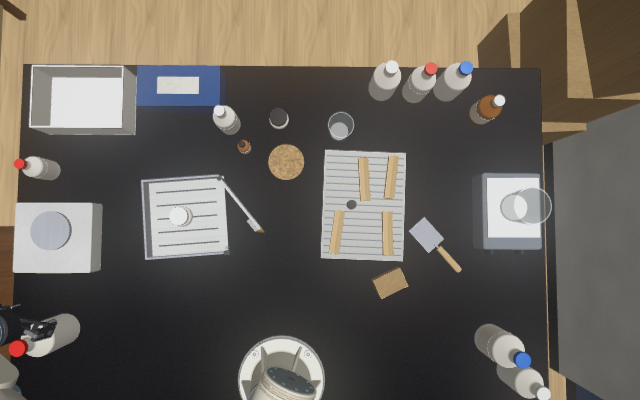

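View pics/scene0.png

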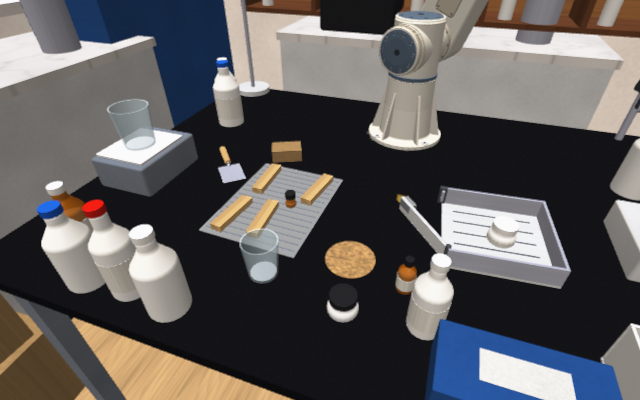

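The top view shows four slats on the mat near (364,178), (391,176), (336,232) and (388,233), with the vial at (351,204). The jar is at (180,215) in the bay, the coaster at (286,162), and the gate is open from (222,178) to (262,232). Next I'll measure from both views.

```bash
cat > lib.py <<'E'
import numpy as np, cv2
from bench import *
from scipy.spatial.transform import Rotation as Ro
def eul(o): return Ro.from_euler('xyz',o,degrees=True).as_matrix()
def cam(n,st=None):
    """K, R(cam->world), position"""
    c=get_calibration(n);K=c['camera_matrix']
    if n!='wrist': return K,eul(c['orientation']),np.array(c['position'])
    st=st or observe();H=c['hand_eye'];R=eul(st['tool_rot'])
    return K,R@H[:3,:3],R@H[:3,3]+st['tcp_pos']
def ray(n,uv,C):
    K=C[0];p=(np.atleast_2d(uv).astype(float)-K[:2,2])/K[0,0]
    if n=='wrist':
        r=np.linalg.norm(p,axis=1)+1e-12
        d=np.c_[p[:,0]/r*np.sin(r),-p[:,1]/r*np.sin(r),-np.cos(r)]
    else: d=np.c_[p[:,0],-p[:,1],-np.ones(len(p))]
    d=d/np.linalg.norm(d,axis=1)[:,None]
    return d@C[1].T
def onz(n,uv,z,C):
    d=ray(n,uv,C);o=C[2];return o+d*((z-o[2])/d[:,2])[:,None]
def proj(n,P,C):
    q=(np.atleast_2d(P)-C[2])@C[1];q=np.c_[q[:,0],-q[:,1],-q[:,2]]
    if n=='wrist':
        s=np.linalg.norm(q[:,:2],axis=1);a=np.arctan2(s,q[:,2]);m=q[:,:2]/(s[:,None]+1e-12)*a[:,None]
    else: m=q[:,:2]/q[:,2:]
    return m*C[0][0,0]+C[0][:2,2]
def tri(rs):
    """list of (origin,dir) -> point, miss"""
    A=sum(np.eye(3)-np.outer(d,d) for o,d in rs);b=sum((np.eye(3)-np.outer(d,d))@o for o,d in rs)
    X=np.linalg.solve(A,b);return X,max(np.linalg.norm(np.cross(X-o,d)) for o,d in rs)
def blobs(mask,amin):
    cs,_=cv2.findContours(mask.astype(np.uint8),cv2.RETR_EXTERNAL,cv2.CHAIN_APPROX_NONE)
    return [c[:,0,:] for c in cs if cv2.contourArea(c)>=amin]
def wood(im):
    h=cv2.cvtColor(im,cv2.COLOR_RGB2HSV)
    return (h[...,0]>8)&(h[...,0]<26)&(h[...,1]>75)&(h[...,2]>110)
def plan(xyz,yaw):
    """shift in tool axes and z turn to reach tcp xyz, yaw (mod 180) pointing down"""
    st=observe();R=eul(st['tool_rot']);T=eul([180,0,yaw])
    c=[]
    for k in(0,180):
        c.append(Ro.from_matrix(R.T@eul([180,0,yaw+k])).as_rotvec())
    c=min(c,key=lambda v:abs(v[2]))
    print('shift',np.round(R.T@(np.array(xyz)-st['tcp_pos']),4),'turn',np.round(c,4),'j6',st['joints'][5].round(1),'j1',st['joints'][0].round(1))
E
python3 - <<'E'
from lib import *
ims={n:cv2.imread(f"pics/{n}0.png")[:,:,::-1].copy() for n in("top","scene")}
C={n:cam(n) for n in ims}
out={}
for n in ims:
    h=0.022
    L=[]
    for b in blobs(wood(ims[n]),60):
        m=cv2.moments(b);uv=[m['m10']/m['m00'],m['m01']/m['m00']]
        P=onz(n,b,h,C[n])[:,:2].astype(np.float32)
        r=cv2.minAreaRect((P*1000))
        L.append((uv,r));print(n,np.round(uv,1),'ctr',np.round(r[0],1),'size',np.round(r[1],1),'ang',round(r[2],1), 'area',m['m00'])
# guide guesses on planes
T=C['top']
for nm,uv,z in [('jar',(180,215),.056),('vial',(351,204),.046),('coaster',(286,162),.004),('baycorners',[(142,180),(221,177),(228,254),(146,259)],.051),('gate end',(262,232),.048),('bottle',(224,112),.17),('dropper',(244,147),.085)]:
    print(nm,onz('top',uv,z,T)[:,:2].round(3).tolist(), 'scene px',proj('scene',onz('top',uv,z,T),C['scene']).round(0).tolist())
a=ims['top'][150:270,130:270];b=ims['scene'][170:290,380:570]
cv2.imwrite('pics/c1.png',np.vstack([cv2.resize(a,(560,480),interpolation=2)])[:,:,::-1])
E
```

```text
top [390.1 282.7] ctr [ 288.6 -320.5] size [61.3 91.5] ang 25.0 area 588.5
top [556.6 384.8] ctr [ 157.3 -806.2] size [415.4  50.7] ang 1.3 area 426.5
top [449.2 259.4] ctr [ 357.3 -497.2] size [94.2 19.3] ang 42.8 area 172.0
top [387.2 233.1] ctr [ 435.1 -312.3] size [125.   29.9] ang 0.2 area 361.0
top [336.4 231.9] ctr [ 438.4 -160.9] size [ 27.8 126.1] ang 81.8 area 337.5
top [363.7 178.5] ctr [ 598.1 -242.9] size [125.   29.1] ang 3.0 area 352.5
top [390.8 176.7] ctr [ 603.8 -324.5] size [ 29.3 128. ] ang 82.8 area 351.5
top [285.7 161.7] ctr [648.4  -8.1] size [105.8 105. ] ang 0.3 area 971.0
top [562.3 126.4] ctr [ 759.8 -853. ] size [ 27.7 132.9] ang 0.4 area 352.5
top [488.5 107.2] ctr [ 819.7 -627.1] size [68.4 61.7] ang 34.1 area 279.5
top [625.3  96.4] ctr [  848.8 -1024.1] size [ 21.5 135.2] ang 7.5 area 138.5
top [576.3  56.4] ctr [1002.6 -908.3] size [ 77.3 308. ] ang 88.8 area 1671.5
top [233.9  40.7] ctr [803.7  44. ] size [ 686.1 1628.6] ang 0.6 area 34936.0
scene [ 84.8 394.6] ctr [1064.6 -297.4] size [19.  32.5] ang 19.4 area 143.0
scene [162.  371.2] ctr [1012.4 
[... 1063 characters left out ...]
 area 73.0
scene [518.7   8.4] ctr [-2696.5   545.7] size [ 82.4 951.3] ang 83.3 area 148.5
scene [493.5   7.4] ctr [-2600.2   343.2] size [105.9 979.6] ang 87.4 area 169.5
scene [288.1   2.6] ctr [-2232.9 -1413.2] size [439.5 356.9] ang 19.3 area 100.0
jar [[0.486, 0.294]] scene px [[504.0, 223.0]]
vial [[0.52, -0.203]] scene px [[291.0, 192.0]]
coaster [[0.649, -0.009]] scene px [[350.0, 257.0]]
baycorners [[0.588, 0.408], [0.597, 0.178], [0.374, 0.155], [0.359, 0.39]] scene px [[569.0, 270.0], [445.0, 246.0], [443.0, 186.0], [544.0, 201.0]]
gate end [[0.437, 0.057]] scene px [[400.0, 193.0]]
bottle [[0.76, 0.149]] scene px [[433.0, 255.0]]
dropper [[0.68, 0.107]] scene px [[407.0, 253.0]]
```

View pics/c1.png

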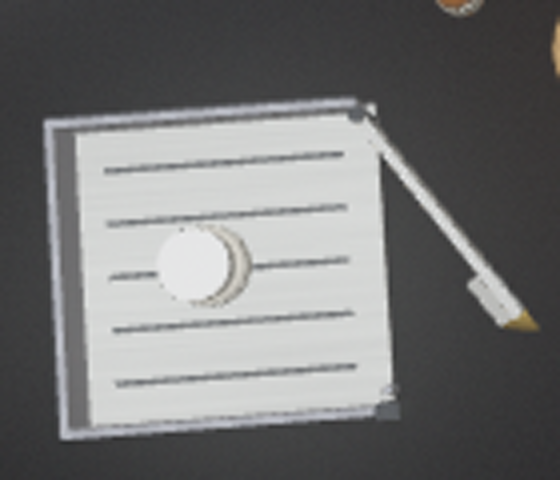

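```bash
python3 -c "
from lib import *
plan([.44,.29,.30],184.5)"
```

```text
shift [-0.2981 -0.1902 -0.0441] turn [-1.000e-03 -3.000e-04 -4.653e-01] j6 -0.1 j1 67.7
```

```bash
python3 -m handwheel '[[[-0.298,-0.19,-0.044,0,0,-0.465,0],[-0.298,-0.19,-0.044,0,0,-0.465,0],[-0.298,-0.19,-0.044,0,0,-0.465,0],[-0.298,-0.19,-0.044,0,0,-0.465,0],[-0.298,-0.19,-0.044,0,0,-0.465,0],[-0.298,-0.19,-0.044,0,0,-0.465,0],[-0.298,-0.19,-0.044,0,0,-0.465,0],[-0.298,-0.19,-0.044,0,0,-0.465,0],[-0.298,-0.19,-0.044,0,0,-0.465,0],[-0.298,-0.19,-0.044,0,0,-0.465,0]]]'
python3 - <<'E'
from lib import *
import pickle
st=observe();im=capture('wrist');print(st['clock'],st['tcp_pos'],st['tool_rot'],st['joint_velocities'].max())
pickle.dump((st,im),open('w1.pkl','wb'));cv2.imwrite('pics/w1.png',im[:,:,::-1])
E
```

```text
clock: 1.4
tcp_pos: [0.4395, 0.2912, 0.3001]
tool_rot: [-180.0, -0.0, -175.4]
force: [-0.4, 0.3, -0.4]
width: 1.003
1.4 [0.43949734 0.29124702 0.30008303] [-1.79995166e+02 -1.95255801e-02 -1.75432939e+02] 0.10033193128553798
```

View pics/w1.png

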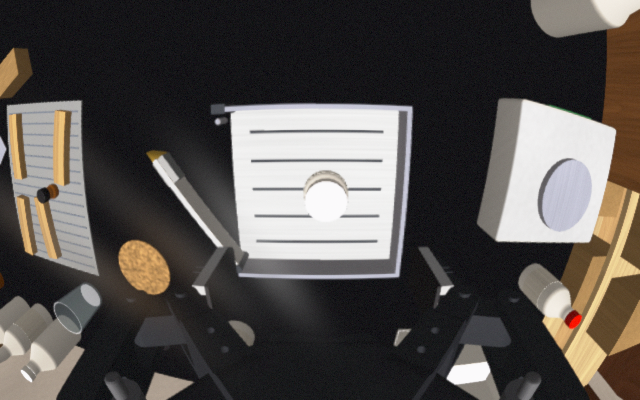

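```bash
cat > bay.py <<'E'
from lib import *
import sys
def slots(n,im,C,box):
    x0,y0,x1,y1=box;g=cv2.cvtColor(im,cv2.COLOR_RGB2GRAY)
    m=np.zeros(g.shape,bool);m[y0:y1,x0:x1]=True
    bh=cv2.morphologyEx(g,cv2.MORPH_BLACKHAT,np.ones((7,7)))
    r=[]
    for b in blobs((bh>40)&m,15):
        (c,s,a)=cv2.minAreaRect(b.astype(np.float32))
        P=onz(n,b,.006,C);d=P[:,:2]-P[:,:2].mean(0);w,v=np.linalg.eigh(d.T@d)
        if v[1,1]<0:v=-v
        if max(s)>4*min(s)+8: r.append((P[:,:2].min(0)+P[:,:2].max(0))/2); print(n,'slot ctr',(r[-1]*1000).round(1),'px',np.round(c,0),'len',np.ptp(P[:,1]).round(4),'ang',np.degrees(np.arctan2(v[1,1],v[0,1])).round(2))
E
python3 - <<'E'
from bay import *
import pickle
st,im=pickle.load(open('w1.pkl','rb'));CW=cam('wrist',st);T=cam('top');S=cam('scene')
slots('wrist',im,CW,(235,112,400,258))
ti=cv2.imread('pics/top0.png')[:,:,::-1].copy();si=cv2.imread('pics/scene0.png')[:,:,::-1].copy()
slots('top',ti,T,(150,183,222,250))
# jar cap
for n,i,(x0,y0,x1,y1) in(('wrist',im,(290,160,365,235)),('top',ti,(160,195,205,235)),('scene',si,(480,205,530,255))):
    g=i[y0:y1,x0:x1].min(2);t=np.percentile(g,99);print(n,g.max(),np.percentile(g,[10,50,75,90]))
    m=np.zeros(i.shape[:2],bool);m[y0:y1,x0:x1]=g>=245
    for b in blobs(m,30):print(n,'cap',cv2.minAreaRect(b.astype(np.float32)),cv2.minEnclosingCircle(b.astype(np.float32)))
# coaster
for n,i,C,box in(('wrist',im,CW,(110,230,180,300)),('top',ti,T,(260,140,310,185)),('scene',si,S,(320,235,380,280))):
    m=np.zeros(i.shape[:2],bool);x0,y0,x1,y1=box;m[y0:y1,x0:x1]=wood(i)[y0:y1,x0:x1]
    for b in blobs(m,300):
        P=onz(n,b,.004,C)[:,:2]*1000;print(n,'coaster',cv2.minEnclosingCircle(P.astype(np.float32)),cv2.fitEllipse(P.astype(np.float32)))
def show(i,x0,y0,x1,y1,k):return cv2.resize(i[y0:y1,x0:x1],None,fx=k,fy=k,interpolation=2)
cv2.imwrite('pics/w1b.png',show(im,205,95,425,285,3)[:,:,::-1])
E
```

```text
wrist slot ctr [560.9 292.9] px [316. 240.] len 0.1789 ang 94.65
wrist slot ctr [515.5 351.6] px [360. 216.] len 0.056 ang 95.38
wrist slot ctr [524.3 241.5] px [282. 216.] len 0.0823 ang 94.05
wrist slot ctr [484.7 233.6] px [278. 188.] len 0.0732 ang 94.99
wrist slot ctr [475.4 325.1] px [344. 187.] len 0.1014 ang 87.4
wrist slot ctr [440.8 284. ] px [316. 160.] len 0.1786 ang 94.62
wrist slot ctr [401.1 281. ] px [316. 131.] len 0.1783 ang 94.54
top slot ctr [401.7 281.3] px [188. 243.] len 0.1758 ang 94.63
top slot ctr [442.1 283.6] px [188. 230.] len 0.1791 ang 94.3
top slot ctr [521.7 289.7] px [186. 203.] len 0.1767 ang 94.41
top slot ctr [561.  293.6] px [186. 190.] len 0.177 ang 94.29
wrist 251 [168. 239. 242. 250.]
wrist cap ((325.5, 202.0), (38.0, 41.0), 90.0) ((325.31396484375, 202.0465087890625), 20.909265518188477)
top 230 [161. 212. 213. 229.]
scene 251 [124. 234. 241. 249.]
scene cap ((506.2000427246094, 223.10000610351562), (25.491174697875977, 13.416407585144043), 26.56505012512207) ((506.5, 222.5), 12.980854988098145)
wrist coaster ((647.9791870117188, -7.5470805168151855), 55.36902618408203) ((647.7015991210938, -7.093300819396973), (107.54393005371094, 108.35832977294922), 175.49696350097656)
top coaster ((650.6455078125, -7.702242851257324), 55.14558029174805) ((650.4859619140625, -7.770349979400635), (107.05889892578125, 107.71856689453125), 95.76480865478516)
scene coaster ((651.8597412109375, -8.959712982177734), 55.75697708129883) ((651.8245239257812, -9.031549453735352), (108.1569595336914, 109.15906524658203), 81.9221420288086)
```

View pics/w1b.png

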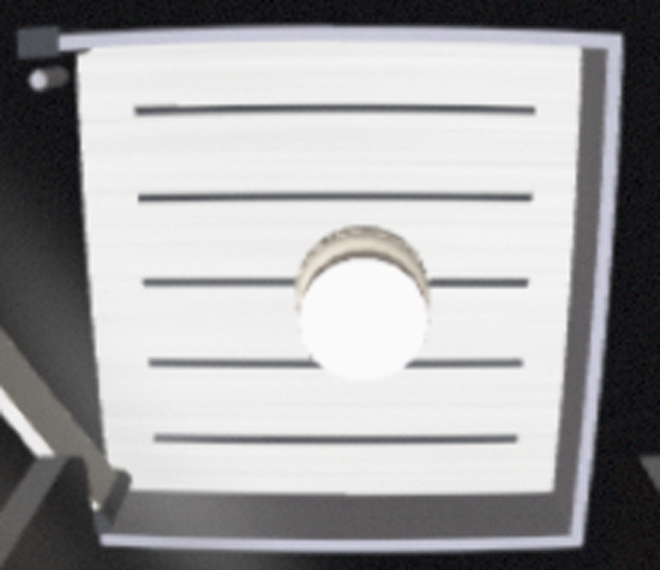

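Run:
```python
from bay import *
import pickle
st,im=pickle.load(open('w1.pkl','rb'));CW=cam('wrist',st);T=cam('top');S=cam('scene')
ti=cv2.imread('pics/top0.png')[:,:,::-1].copy()
m=np.zeros(ti.shape[:2],bool);m[195:235,160:205]=ti[195:235,160:205].min(2)>=222
for b in blobs(m,30):c=cv2.minEnclosingCircle(b.astype(np.float32));print('top',c)
uw=(325.5,202.);ut=c[0]
r=[(CW[2],ray('wrist',uw,CW)[0]),(T[2],ray('top',ut,T)[0])]
print('jar w+t',tri(r)); print('w+t+s',tri(r+[(S[2],ray('scene',(506.2,223.1),S)[0])]))
print('wrist on .056',onz('wrist',uw,.056,CW),'top',onz('top',ut,.056,T))
print('walls wrist',onz('wrist',[(412.7,106.7),(399,277.3),(239.3,275.5)],.051,CW).round(4),'top',onz('top',[(141.2,180),(145.5,259.5),(219,175.5)],.051,T).round(4))
# slat heights: triangulate centroids top/wrist? seen corners later
plan([.490,.297,.10],184.5)
```

```text
top ((177.5, 215.75), 8.961824417114258)
jar w+t (array([0.4830573 , 0.30009247, 0.05694725]), np.float64(0.0008860916986147869))
w+t+s (array([0.48325375, 0.29986338, 0.05564051]), np.float64(0.0013364168604803183))
wrist on .056 [[0.48273574 0.29946704 0.056     ]] top [[0.48364453 0.30108987 0.056     ]]
walls wrist [[0.3568 0.3942 0.051 ]
 [0.5879 0.4125 0.051 ]
 [0.6033 0.1876 0.051 ]] top [[0.5876 0.4102 0.051 ]
 [0.3573 0.3918 0.051 ]
 [0.6018 0.1843 0.051 ]]
shift [-0.0508  0.0018  0.2001] turn [-0.0001 -0.0003  0.0011] j6 -61.2 j1 33.4
```

```bash
python3 -m handwheel '[[[-0.044,0.005,0.06,0,0,0,0],[-0.044,0.005,0.12,0,0,0,0],[-0.044,0.005,0.18,0,0,0,0],[-0.044,0.005,0.22,0,0,0,0],[-0.044,0.005,0.245,0,0,0,0],[-0.044,0.005,0.263,0,0,0,0],[-0.044,0.005,0.263,0,0,0,0],[-0.044,0.005,0.263,0,0,0,255],[-0.044,0.005,0.263,0,0,0,255],[-0.044,0.005,0.263,0,0,0,255],[-0.044,0.005,0.263,0,0,0,255],[-0.044,0.005,0.263,0,0,0,255],[-0.044,0.005,0.263,0,0,0,255]]]' 40; python3 -m handwheel '[[[0,0,-0.03,0,0,0,255],[0,0,-0.06,0,0,0,255],[0,0,-0.09,0,0,0,255],[0,0,-0.09,0,0,0,255]]]' 40; python3 -c "
from lib import *
print(observe()['tool_rot'],observe()['clock'])
plan([.650,-.008,.16],184.5)"
```

```text
clock: 3.08
tcp_pos: [0.4843, 0.2994, 0.039]
tool_rot: [179.9, 0.1, -175.5]
force: [-1.2, -0.1, 5.1]
width: 0.674
clock: 3.58
tcp_pos: [0.4852, 0.2998, 0.1303]
tool_rot: [179.8, 0.3, -175.5]
force: [1.1, 0.2, -2.3]
width: 0.672
[ 179.84951887    0.29491895 -175.52600758] 3.575
shift [-0.1405 -0.3197 -0.0298] turn [ 0.0026  0.0051 -0.0004] j6 -62.9 j1 31.6
```

```bash
python3 -m handwheel '[[[-0.01,-0.02,-0.02,0,0,0,255],[-0.03,-0.06,-0.03,0,0,0,255],[-0.05,-0.11,-0.03,0,0,0,255],[-0.07,-0.16,-0.03,0,0,0,255],[-0.09,-0.21,-0.03,0,0,0,255],[-0.11,-0.26,-0.03,0,0,0,255],[-0.13,-0.3,-0.03,0,0,0,255],[-0.14,-0.32,-0.03,0.0026,0.005,0,255],[-0.14,-0.32,-0.03,0.0026,0.005,0,255],[-0.14,-0.32,-0.03,0.0026,0.005,0,255]]]' 40; python3 -c "
from lib import *
st=observe();im=capture('wrist');cv2.imwrite('pics/w2.png',im[:,:,::-1])
print(observe()['tool_rot'],observe()['clock'])
plan([.650,-.008,.037],184.5)"
```

```text
clock: 4.82
tcp_pos: [0.6473, -0.0082, 0.1567]
tool_rot: [-179.9, -0.4, -175.5]
force: [-0.5, 0.5, -2.1]
width: 0.67
[-179.87438094   -0.34832182 -175.46355588] 4.875
shift [-3.400e-03  1.000e-04  1.199e-01] turn [-0.0022 -0.0061  0.0006] j6 -95.2 j1 -0.8
```

View pics/w2.png

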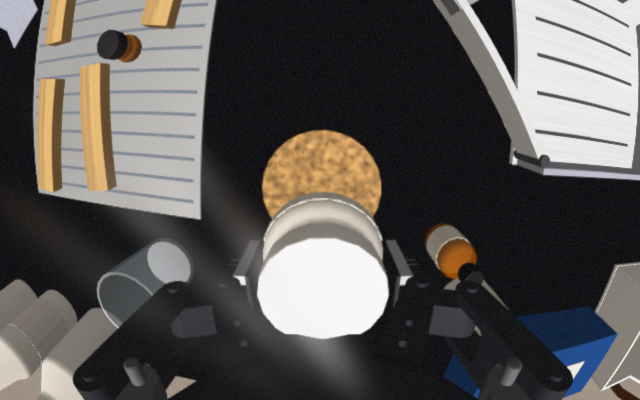

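The jar is held upright at (322,290), with the coaster behind it at (322,190). I'll lower it and release.

```bash
python3 -m handwheel '[[[-0.003,0,0.05,0,-0.005,0,255],[-0.003,0,0.085,0,-0.005,0,255],[-0.003,0,0.105,0,-0.005,0,255],[-0.003,0,0.113,0,-0.005,0,255],[-0.003,0,0.118,0,-0.005,0,255],[-0.003,0,0.119,0,-0.005,0,255],[-0.003,0,0.119,0,-0.005,0,255]]]' 40; python3 -m handwheel '[[[0,0,0,0,0,0,180],[0,0,0,0,0,0,80],[0,0,0,0,0,0,0],[0,0,0,0,0,0,0],[0,0,0,0,0,0,0],[0,0,-0.03,0,0,0,0],[0,0,-0.09,0,0,0,0],[0,0,-0.15,0,0,0,0],[0,0,-0.2,0,0,0,0],[0,0,-0.2,0,0,0,0]]]' 40; python3 -c "
from lib import *
print(observe()['tool_rot'],observe()['clock'])
plan([.46,-.24,.30],180)"
```

```text
clock: 5.75
tcp_pos: [0.6511, -0.0094, 0.0391]
tool_rot: [-179.8, 0.1, -175.5]
force: [-0.1, 0.5, -1.1]
width: 0.666
clock: 7.0
tcp_pos: [0.653, -0.0088, 0.2434]
tool_rot: [-179.8, 0.5, -175.5]
force: [0.8, 0.1, 0.1]
width: 0.999
[-179.80587857    0.48493954 -175.51509844] 7.0
shift [ 0.21   -0.2156 -0.0576] turn [-0.0031  0.0086  0.0783] j6 -95.2 j1 -0.8
```

```bash
python3 -m handwheel '[[[0.21,-0.215,-0.057,-0.003,0.008,0.078,0],[0.21,-0.215,-0.057,-0.003,0.008,0.078,0],[0.21,-0.215,-0.057,-0.003,0.008,0.078,0],[0.21,-0.215,-0.057,-0.003,0.008,0.078,0],[0.21,-0.215,-0.057,-0.003,0.008,0.078,0],[0.21,-0.215,-0.057,-0.003,0.008,0.078,100],[0.21,-0.215,-0.057,-0.003,0.008,0.078,100],[0.21,-0.215,-0.057,-0.003,0.008,0.078,100],[0.21,-0.215,-0.057,-0.003,0.008,0.078,100]]]' 40
cat > mat.py <<'E'
from lib import *
def look(tag):
    st=observe();im=capture('wrist');C=cam('wrist',st);cv2.imwrite(f'pics/{tag}.png',im[:,:,::-1])
    ti=capture('top');cv2.imwrite(f'pics/{tag}_t.png',ti[:,:,::-1]);T=cam('top')
    res={}
    for n,i,c in(('wrist',im,C),('top',ti,T)):
        for b in blobs(wood(i),150):
            P=onz(n,b,.022,c)[:,:2]*1000
            (ctr,s,a)=cv2.minAreaRect(P.astype(np.float32))
            if not(100<max(s)<150 and 20<min(s)<50):continue
            if s[0]<s[1]:a+=90
            a=(a+90)%180-90
            m=cv2.moments(b);uv=(m['m10']/m['m00'],m['m01']/m['m00'])
            res.setdefault(n,[]).append((np.array(ctr),a,uv));print(n,'slat',np.round(ctr,1),np.round(s,1),'ang',round(a,1),'px',np.round(uv,0))
    for c,a,uv in res.get('wrist',[]):
        for c2,a2,uv2 in res.get('top',[]):
            if np.linalg.norm(c-c2)<25:print('tri',c.round(0),tri([(C[2],ray('wrist',uv,C)[0]),(T[2],ray('top',uv2,T)[0])]))
    return st,im,C,ti,T
E
python3 - <<'E'
from mat import *
st,im,C,ti,T=look('m1')
print(st['clock'],st['tcp_pos'],st['tool_rot'],st['width'])
m=np.zeros(ti.shape[:2],bool);m[135:190,255:310]=ti[135:190,255:310].min(2)>=215
for b in blobs(m,30):print('jar?',cv2.minEnclosingCircle(b.astype(np.float32)),onz('top',cv2.minEnclosingCircle(b.astype(np.float32))[0],.054,T))
E
```

```text
clock: 8.12
tcp_pos: [0.4584, -0.2385, 0.2953]
tool_rot: [180.0, -0.5, -179.9]
force: [0.4, 0.3, -0.9]
width: 0.607
wrist slat [ 593.3 -244.5] [133.1  29.7] ang 3.0 px [317. 255.]
wrist slat [ 436.9 -163.6] [ 31.7 129.2] ang -8.6 px [380. 147.]
wrist slat [ 433.9 -313.2] [129.1  31.1] ang 0.8 px [264. 144.]
top slat [ 438.4 -161. ] [ 28.2 126.1] ang -8.6 px [336. 232.]
top slat [ 598.3 -242.9] [125.   29.1] ang 3.1 px [364. 179.]
top slat [ 759.8 -853. ] [ 27.7 132.9] ang -89.6 px [562. 126.]
tri [ 593. -245.] (array([ 0.60044184, -0.24547845, -0.00160381]), np.float64(0.00031739545546036603))
tri [ 437. -164.] (array([ 0.4370921 , -0.16160155,  0.01010255]), np.float64(0.00048808535057944804))
8.125 [ 0.45843078 -0.23853512  0.29533062] [ 179.96966423   -0.4910453  -179.89567506] 0.6071461320444372
```

View pics/m1.png

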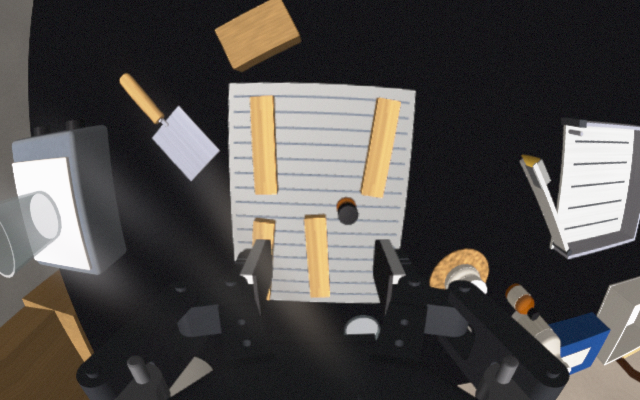

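The view shows slats at (264,145), (380,147), (317,256) and (263,245, partly hidden), the vial at (347,210), and the jar on the coaster near (465,285). The arm hadn't settled, so I'll measure again.

```bash
python3 -m handwheel '[[[0,0,0,0,0,0,100],[0,0,0,0,0,0,100],[0,0,0,0,0,0,100]]]' 40
python3 - <<'E'
from mat import *
st,im,C,ti,T=look('m2')
print(st['clock'],st['tcp_pos'],st['tool_rot'],st['width'],abs(st['joint_velocities']).max())
si=capture('scene');S=cam('scene');cv2.imwrite('pics/m2_s.png',si[:,:,::-1])
for b in blobs(wood(si),150):
    P=onz('scene',b,.022,S)[:,:2]*1000;r=cv2.minAreaRect(P.astype(np.float32));
    if 100<max(r[1])<160: print('scene',np.round(r[0],1),np.round(r[1],1),round(r[2],1))
for n,i,c in(('wrist',im,C),('scene',si,S),('top',ti,T)):
    print(n,'expect jar top px',proj(n,[.65,-.008,.054],c).round(0))
x=cv2.resize(si[200:300,300:460],None,fx=3,fy=3);cv2.imwrite('pics/j1.png',x[:,:,::-1])
E
```

```text
clock: 8.6
tcp_pos: [0.458, -0.2394, 0.2959]
tool_rot: [180.0, -0.5, -180.0]
force: [-0.2, -0.2, 0.3]
width: 0.609
wrist slat [ 593.5 -244.5] [133.1  29.6] ang 3.1 px [318. 255.]
wrist slat [ 437.  -163.6] [ 31.8 129.1] ang -8.6 px [381. 147.]
wrist slat [ 434. -313.] [128.6  30.9] ang 0.9 px [264. 145.]
top slat [ 438.4 -161. ] [ 28.1 126.1] ang -8.5 px [336. 232.]
top slat [ 598.1 -242.9] [125.   29.1] ang 3.1 px [364. 179.]
top slat [ 759.8 -853. ] [ 27.7 132.9] ang -89.6 px [562. 126.]
tri [ 593. -245.] (array([ 5.99988844e-01, -2.45357512e-01,  2.24141584e-04]), np.float64(0.0003343494569286373))
tri [ 437. -164.] (array([ 0.43726004, -0.16163359,  0.01014118]), np.float64(0.0004552061477797868))
8.6 [ 0.45795453 -0.2394047   0.29585594] [ 179.99598862   -0.45019876 -179.98878101] 0.6087302110739197 0.19424988282891917
scene [1027.9 -476.8] [125.8  51.8] 41.8
scene [674.   -3.7] [ 97.  105.5] 13.5
scene [ 599.5 -240.8] [129.6  37. ] 3.3
scene [ 613.1 -321. ] [ 42.1 141.2] 83.2
scene [ 721.7 -723.3] [144.8  45.6] 66.1
scene [ 447.9 -158.5] [ 38.3 147.9] 81.0
scene [ 445.4 -309.3] [151.   39.2] 0.9
scene [ 288.4 -319.5] [121.6  91. ] 25.9
wrist expect jar top px [[473. 295.]]
scene expect jar top px [[352. 241.]]
top expect jar top px [[285. 159.]]
```

View pics/j1.png

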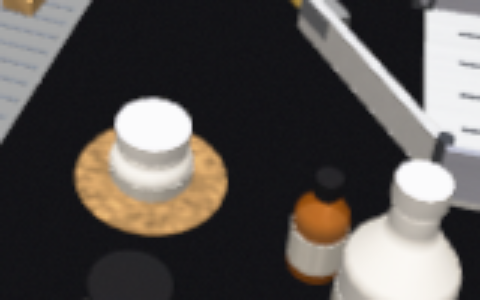

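The jar stands upright and about centred on the coaster. Now slat A.

```bash
python3 -c "
from lib import *
plan([.4377,-.162,.036],171.4)"
```

```text
shift [0.0181 0.0774 0.26  ] turn [-0.0005 -0.0079  0.1502] j6 -117.6 j1 -27.6
```

```bash
python3 -m handwheel '[[[0.018,0.077,0.05,0,-0.008,0.15,100],[0.018,0.077,0.11,0,-0.008,0.15,100],[0.018,0.077,0.17,0,-0.008,0.15,100],[0.018,0.077,0.21,0,-0.008,0.15,100],[0.018,0.077,0.24,0,-0.008,0.15,100],[0.018,0.077,0.26,0,-0.008,0.15,100],[0.018,0.077,0.26,0,-0.008,0.15,100]]]' 40; python3 -m handwheel '[[[0,0,0,0,0,0,255],[0,0,0,0,0,0,255],[0,0,0,0,0,0,255],[0,0,0,0,0,0,255],[0,0,0,0,0,0,255],[0,0,0,0,0,0,255]]]' 40; python3 -c "
from lib import *
plan([.4377,-.162,.036],171.4)"
```

```text
clock: 9.62
tcp_pos: [0.437, -0.1621, 0.0349]
tool_rot: [180.0, -0.2, 171.4]
force: [0.2, 0.5, -0.3]
width: 0.609
clock: 10.38
tcp_pos: [0.4386, -0.1627, 0.0371]
tool_rot: [-179.9, 0.1, 171.4]
force: [-0.9, 0.4, 8.0]
width: 0.336
shift [0.001  0.0006 0.0011] turn [-0.0009  0.0021  0.0003] j6 -101.9 j1 -20.5
```

```bash
python3 -m handwheel '[[[0,0,-0.02,0,0,0,255],[0,0,-0.06,0,0,0,255],[0,0,-0.1,0,0,0,255],[0,0,-0.11,0,0,0,255],[0,0,-0.11,0,0,0,255]]]' 60; python3 -c "
from lib import *
plan([.4782,.3274,.145],184.5)"
```

```text
clock: 11.0
tcp_pos: [0.4381, -0.1624, 0.1464]
tool_rot: [-180.0, 0.1, 171.4]
force: [-1.3, 0.1, 0.1]
width: 0.33
shift [0.0334 0.4903 0.0009] turn [-0.001   0.0016 -0.2283] j6 -101.9 j1 -20.5
```

```bash
python3 -m handwheel '[[[0.003,0.04,0,0,0,-0.03,255],[0.007,0.1,0,0,0,-0.06,255],[0.01,0.16,0,0,0,-0.09,255],[0.014,0.22,0,0,0,-0.12,255],[0.018,0.28,0,0,0,-0.15,255],[0.022,0.34,0,0,0,-0.18,255],[0.026,0.4,0,0,0,-0.2,255],[0.03,0.45,0,0,0,-0.22,255],[0.032,0.48,0,0,0,-0.228,255],[0.033,0.49,0,0,0,-0.228,255],[0.033,0.49,0,0,0,-0.228,255],[0.033,0.49,0,0,0,-0.228,255]]]' 60
python3 - <<'E'
from mat import *
plan([.4782,.3274,.039],184.5)
st,im,C,ti,T=look('s1')
cv2.imwrite('pics/s1c.png',cv2.resize(im[100:400,120:520],None,fx=1.5,fy=1.5)[:,:,::-1])
E
```

```text
clock: 12.5
tcp_pos: [0.478, 0.3258, 0.1451]
tool_rot: [-179.9, -0.1, -175.6]
force: [-0.4, -0.6, -0.2]
width: 0.33
shift [-0.0005  0.0018  0.1061] turn [-0.0015 -0.0012 -0.0011] j6 -60.3 j1 34.1
top slat [ 435.1 -312.3] [125.   29.9] ang 0.2 px [387. 233.]
top slat [ 598.1 -242.9] [125.   29.1] ang 3.0 px [364. 179.]
top slat [ 603.8 -324.5] [ 29.3 128. ] ang -7.2 px [391. 177.]
top slat [ 759.8 -853. ] [ 27.7 132.9] ang -89.6 px [562. 126.]
```

View pics/s1c.png

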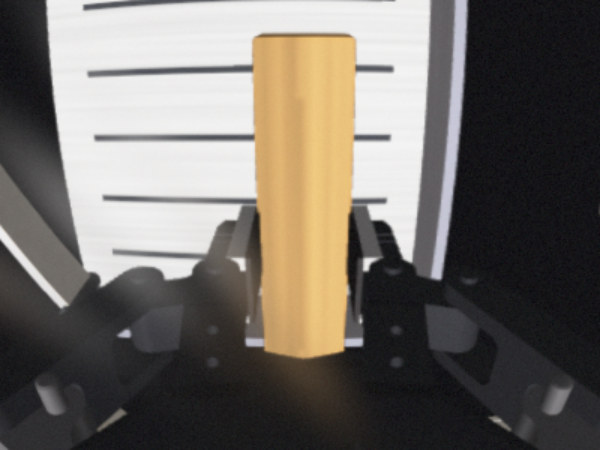

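The slat is held straight in the jaws. I'll check how it sits along its length.

```bash
cat > hand.py <<'E'
from lib import *
def inhand(top_ahead=.015,im=None):
    st=observe();im=capture('wrist') if im is None else im
    C=cam('wrist',st);R=eul(st['tool_rot'])
    bs=[b for b in blobs(wood(im),2000)]
    for b in bs:
        P=(onz('wrist',b,st['tcp_pos'][2]-top_ahead,C)-st['tcp_pos'])@R
        print('tool x %.1f..%.1f  y %.1f..%.1f'%(*(1000*np.percentile(P[:,0],[1,99])),*(1000*np.percentile(P[:,1],[2,98]))),'mid x',(500*(P[:,0].min()+P[:,0].max())).round(1))
E
python3 -c "
from hand import *
inhand(im=cv2.imread('pics/s1.png')[:,:,::-1].copy())"
```

```text
tool x -49.9..66.4  y -14.0..15.7 mid x 7.9
```

```bash
python3 -m handwheel '[[[0,0.002,0.05,0,0,0,255],[0,0.002,0.08,0,0,0,255],[0,0.002,0.095,0,0,0,255],[0,0.002,0.102,0,0,0,255],[0,0.002,0.106,0,0,0,255],[0,0.002,0.106,0,0,0,255],[0,0.002,0.106,0,0,0,255]]]' 60; python3 -m handwheel '[[[0,0,0,0,0,0,150],[0,0,0,0,0,0,110],[0,0,0,0,0,0,110],[0,0,0,0,0,0,110],[0,0,-0.05,0,0,0,110],[0,0,-0.1,0,0,0,110],[0,0,-0.12,0,0,0,110]]]' 60; python3 -c "
from lib import *
plan([.4345,-.3127,.13],180.5)"
```

```text
clock: 13.48
tcp_pos: [0.4786, 0.3293, 0.0405]
tool_rot: [180.0, 0.1, -175.5]
force: [0.2, -0.6, -0.3]
width: 0.327
clock: 14.35
tcp_pos: [0.4793, 0.3299, 0.1628]
tool_rot: [179.9, 0.2, -175.5]
force: [0.3, -0.8, -0.7]
width: 0.567
shift [ 0.095  -0.6371  0.0315] turn [0.0016 0.0035 0.0695] j6 -60.1 j1 34.4
```

```bash
python3 -m handwheel '[[[0.095,-0.637,0.03,0,0.003,0.07,110],[0.095,-0.637,0.03,0,0.003,0.07,110],[0.095,-0.637,0.03,0,0.003,0.07,110],[0.095,-0.637,0.03,0,0.003,0.07,110],[0.095,-0.637,0.03,0,0.003,0.07,110],[0.095,-0.637,0.03,0,0.003,0.07,110],[0.095,-0.637,0.03,0,0.003,0.07,110],[0.095,-0.637,0.03,0,0.003,0.07,110],[0.095,-0.637,0.03,0,0.003,0.07,110],[0.095,-0.637,0.03,0,0.003,0.07,110],[0.095,-0.637,0.03,0,0.003,0.07,110],[0.095,-0.637,0.03,0,0.003,0.07,110],[0.095,-0.637,0.03,0,0.003,0.07,110],[0.095,-0.637,0.03,0,0.003,0.07,110],[0.095,-0.637,0.03,0,0.003,0.07,110]]]' 60
python3 - <<'E'
from hand import *
from mat import look
plan([.4345,-.3127,.037],180.5)
st,im,C,ti,T=look('b1')
for b in blobs(wood(im),300):
    P=onz('wrist',b,.022,C)[:,:2]*1000;print('wb',cv2.minAreaRect(P.astype(np.float32)))
print(st['tcp_pos'],st['tool_rot'])
from bay import slots
g=ti[175:262,138:232];m=np.zeros(ti.shape[:2],bool);m[178:258,142:228]=wood(ti)[178:258,142:228]
for b in blobs(m,100):
    P=onz('top',b,.024,T)[:,:2]*1000;print('bay slat',cv2.minAreaRect(P.astype(np.float32)))
E
```

```text
clock: 16.23
tcp_pos: [0.4335, -0.3124, 0.1302]
tool_rot: [-180.0, -0.2, -179.4]
force: [-0.2, 0.5, -0.4]
width: 0.569
shift [-0.0013 -0.0002  0.0932] turn [-0.0006 -0.0029  0.0009] j6 -126.3 j1 -35.9
wrist slat [739.5 178.9] [100.5  39. ] ang 52.3 px [599. 367.]
wrist slat [ 433.2 -314.4] [128.5  29.4] ang 0.9 px [319. 195.]
top slat [478.7 329.8] [125.3  29.9] ang 4.5 px [171. 218.]
top slat [ 598.2 -242.9] [124.9  29.1] ang 3.1 px [364. 179.]
top slat [ 603.8 -324.5] [ 29.3 128. ] ang -7.2 px [391. 177.]
top slat [ 759.8 -853. ] [ 27.7 132.9] ang -89.6 px [562. 126.]
wb ((770.8179321289062, -839.2787475585938), (116.42794036865234, 179.5513458251953), 0.10487386584281921)
wb ((548.5533447265625, -320.0990295410156), (29.324769973754883, 43.988685607910156), 82.64258575439453)
wb ((433.2101745605469, -314.3794860839844), (128.54806518554688, 29.431514739990234), 0.941375195980072)
wb ((356.0362854003906, -491.9679260253906), (96.67711639404297, 22.138330459594727), 42.159080505371094)
wb ((284.7371826171875, -318.4381408691406), (62.916358947753906, 97.16361236572266), 25.218168258666992)
[ 0.43351059 -0.31241032  0.13018536] [-1.79968231e+02 -1.68157019e-01 -1.79448733e+02]
bay slat ((478.69854736328125, 329.21954345703125), (125.11601257324219, 29.861743927001953), 4.479547023773193)
```

```bash
python3 -m handwheel '[[[-0.001,-0.001,0.04,0,-0.003,0,110],[-0.001,-0.001,0.075,0,-0.003,0,110],[-0.001,-0.001,0.093,0,-0.003,0,110],[-0.001,-0.001,0.093,0,-0.003,0,110],[-0.001,-0.001,0.093,0,-0.003,0,255],[-0.001,-0.001,0.093,0,-0.003,0,255],[-0.001,-0.001,0.093,0,-0.003,0,255],[-0.001,-0.001,0.093,0,-0.003,0,255],[-0.001,-0.001,0.093,0,-0.003,0,255]]]' 60; python3 -m handwheel '[[[0,0,-0.04,0,0,0,255],[0,0,-0.09,0,0,0,255],[0,0,-0.11,0,0,0,255],[0,0,-0.11,0,0,0,255],[0,0,-0.11,0,0,0,255]]]' 60; python3 -c "
from hand import *
inhand()
plan([.4845,.249,.145],184.5)"
```

```text
clock: 17.45
tcp_pos: [0.4348, -0.315, 0.0384]
tool_rot: [-179.9, 0.1, -179.5]
force: [-0.5, 0.5, 7.4]
width: 0.328
clock: 18.08
tcp_pos: [0.4335, -0.314, 0.1464]
tool_rot: [-180.0, -0.0, -179.5]
force: [0.3, -0.4, -0.1]
width: 0.328
tool x -51.6..66.0  y -16.8..15.4 mid x 6.5
tool x 89.4..121.9  y -31.5..28.3 mid x 105.5
shift [-0.0558  0.5624  0.0012] turn [ 0.0005 -0.0013 -0.0703] j6 -126.5 j1 -36.1
```

```bash
python3 -m handwheel '[[[-0.004,0.04,0,0,0,-0.01,255],[-0.01,0.1,0,0,0,-0.02,255],[-0.016,0.16,0,0,0,-0.02,255],[-0.022,0.22,0,0,0,-0.03,255],[-0.028,0.28,0,0,0,-0.04,255],[-0.034,0.34,0,0,0,-0.05,255],[-0.04,0.4,0,0,0,-0.06,255],[-0.046,0.46,0,0,0,-0.07,255],[-0.051,0.51,0,0,0,-0.07,255],[-0.054,0.545,0,0,0,-0.07,255],[-0.056,0.562,0,0,0,-0.07,255],[-0.056,0.562,0,0,0,-0.07,255],[-0.056,0.562,0,0,0,-0.07,255],[-0.056,0.562,0,0,0,-0.07,255]]]' 60; python3 -c "
from hand import *
inhand()
plan([.4845,.249,.0405],184.5)"
```

```text
clock: 19.88
tcp_pos: [0.4853, 0.2468, 0.1466]
tool_rot: [-179.9, -0.0, -175.6]
force: [0.7, 0.5, -0.7]
width: 0.328
tool x -49.9..65.9  y -13.9..15.7 mid x 7.6
tool x -0.9..69.9  y 36.2..54.2 mid x 34.5
shift [0.0007 0.0022 0.1062] turn [-0.0008 -0.0003 -0.0017] j6 -67.5 j1 26.8
```

```bash
python3 -m handwheel '[[[0,0.001,0.05,0,0,0,255],[0,0.001,0.08,0,0,0,255],[0,0.001,0.095,0,0,0,255],[0,0.001,0.102,0,0,0,255],[0,0.001,0.106,0,0,0,255],[0,0.001,0.106,0,0,0,255],[0,0.001,0.106,0,0,0,255]]]' 60; python3 -m handwheel '[[[0,0,0,0,0,0,150],[0,0,0,0,0,0,110],[0,0,0,0,0,0,110],[0,0,0,0,0,0,110],[0,0,-0.05,0,0,0,110],[0,0,-0.1,0,0,0,110],[0,0,-0.14,0,0,0,110]]]' 60; python3 -c "
from lib import *
plan([.596,-.2435,.15],183)"
```

```text
clock: 20.8
tcp_pos: [0.4857, 0.2492, 0.0414]
tool_rot: [-180.0, 0.1, -175.5]
force: [-0.3, -0.9, -0.2]
width: 0.33
clock: 21.68
tcp_pos: [0.4855, 0.2492, 0.1827]
tool_rot: [-180.0, 0.1, -175.5]
force: [-0.1, 0.8, -0.4]
width: 0.563
shift [-0.0717 -0.4998  0.0328] turn [-0.0002  0.001   0.0259] j6 -67.4 j1 27.0
```

```bash
python3 -m handwheel '[[[-0.072,-0.5,0.033,0,0,0.026,110],[-0.072,-0.5,0.033,0,0,0.026,110],[-0.072,-0.5,0.033,0,0,0.026,110],[-0.072,-0.5,0.033,0,0,0.026,110],[-0.072,-0.5,0.033,0,0,0.026,110],[-0.072,-0.5,0.033,0,0,0.026,110],[-0.072,-0.5,0.033,0,0,0.026,110],[-0.072,-0.5,0.033,0,0,0.026,110],[-0.072,-0.5,0.033,0,0,0.026,110],[-0.072,-0.5,0.033,0,0,0.026,110],[-0.072,-0.5,0.033,0,0,0.026,110],[-0.072,-0.5,0.033,0,0,0.026,110]]]' 60
python3 - <<'E'
from mat import *
st,im,C,ti,T=look('b2')
for b in blobs(wood(im),300):
    P=onz('wrist',b,.022,C)[:,:2]*1000;print('wb',cv2.minAreaRect(P.astype(np.float32)))
print(st['tcp_pos'],st['tool_rot'])
m=np.zeros(ti.shape[:2],bool);m[178:258,142:228]=wood(ti)[178:258,142:228]
for b in blobs(m,100):
    P=onz('top',b,.024,T)[:,:2]*1000;print('bay slat',cv2.minAreaRect(P.astype(np.float32)))
plan([.596,-.2435,.037],183)
E
```

```text
clock: 23.18
tcp_pos: [0.5961, -0.2424, 0.1483]
tool_rot: [-180.0, -0.0, -176.9]
force: [-0.6, 0.4, 0.1]
width: 0.569
wrist slat [ 603.1 -324.4] [ 32.2 130.9] ang -6.9 px [226. 191.]
wrist slat [ 596.  -244.6] [128.2  29.4] ang 3.3 px [318. 189.]
top slat [478.8 330.1] [125.3  30.1] ang 4.9 px [171. 218.]
top slat [487.  250.3] [126.  29.] ang 5.0 px [198. 215.]
top slat [ 759.8 -853. ] [ 27.7 132.9] ang -89.6 px [562. 126.]
wb ((712.1728515625, 160.88967895507812), (73.390625, 38.94209671020508), 64.17926788330078)
wb ((960.8209838867188, -779.4820556640625), (191.71949768066406, 376.97589111328125), 56.108821868896484)
wb ((655.4684448242188, -41.796966552734375), (103.66847229003906, 57.55492401123047), 44.918331146240234)
wb ((603.0780639648438, -324.43017578125), (32.170265197753906, 130.90122985839844), 83.0805435180664)
wb ((595.9754028320312, -244.60987854003906), (128.1551055908203, 29.443645477294922), 3.2795286178588867)
[ 0.59611341 -0.24236715  0.14825848] [-1.79974015e+02 -7.69596535e-04 -1.76918113e+02]
bay slat ((478.765380859375, 329.4359130859375), (125.14671325683594, 30.09409523010254), 4.874172210693359)
bay slat ((486.9541320800781, 249.7825927734375), (125.82927703857422, 28.969484329223633), 4.965188026428223)
shift [ 0.0003 -0.0007  0.1113] turn [-0.0006  0.0002  0.0012] j6 -115.3 j1 -22.3
```

```bash
python3 -m handwheel '[[[0,-0.001,0.05,0,0,-0.003,110],[0,-0.001,0.09,0,0,-0.003,110],[0,-0.001,0.111,0,0,-0.003,110],[0,-0.001,0.111,0,0,-0.003,110],[0,-0.001,0.111,0,0,-0.003,255],[0,-0.001,0.111,0,0,-0.003,255],[0,-0.001,0.111,0,0,-0.003,255],[0,-0.001,0.111,0,0,-0.003,255],[0,-0.001,0.111,0,0,-0.003,255]]]' 60; python3 -m handwheel '[[[0,0,-0.04,0,0,0,255],[0,0,-0.09,0,0,0,255],[0,0,-0.13,0,0,0,255],[0,0,-0.14,0,0,0,255],[0,0,-0.14,0,0,0,255]]]' 60; python3 -c "
from hand import *
inhand()
plan([.522,.2925,.175],94.5)"
```

```text
clock: 24.4
tcp_pos: [0.5974, -0.2453, 0.0388]
tool_rot: [-179.9, 0.2, -176.8]
force: [-0.8, 0.7, 7.7]
width: 0.327
clock: 25.02
tcp_pos: [0.5963, -0.2449, 0.1776]
tool_rot: [-179.9, 0.1, -176.8]
force: [1.0, 0.0, -1.0]
width: 0.328
tool x -191.0..-33.6  y -311.6..-200.8 mid x -112.4
tool x -51.6..66.0  y -17.0..15.5 mid x 6.4
tool x 6.4..69.0  y -50.2..-25.9 mid x 37.5
shift [0.044  0.5403 0.0012] turn [-8.0000e-04 -3.0000e-04  1.5474e+00] j6 -115.6 j1 -22.4
```

```bash
python3 -m handwheel '[[[0.003,0.035,0,0,0,0.1,255],[0.007,0.085,0,0,0,0.22,255],[0.011,0.135,0,0,0,0.36,255],[0.015,0.185,0,0,0,0.5,255],[0.019,0.235,0,0,0,0.64,255],[0.023,0.285,0,0,0,0.78,255],[0.027,0.335,0,0,0,0.92,255],[0.031,0.385,0,0,0,1.06,255],[0.035,0.435,0,0,0,1.2,255],[0.039,0.48,0,0,0,1.33,255],[0.042,0.515,0,0,0,1.44,255],[0.044,0.535,0,0,0,1.52,255],[0.044,0.54,0,0,0,1.547,255],[0.044,0.54,0,0,0,1.547,255],[0.044,0.54,0,0,0,1.547,255],[0.044,0.54,0,0,0,1.547,255]]]' 60
python3 - <<'E'
from hand import *
from mat import look
inhand()
plan([.522,.2925,.0585],94.5)
st,im,C,ti,T=look('s3')
cv2.imwrite('pics/s3c.png',cv2.resize(im[100:400,120:520],None,fx=1.5,fy=1.5)[:,:,::-1])
E
```

```text
clock: 27.08
tcp_pos: [0.5226, 0.2912, 0.1767]
tool_rot: [-180.0, 0.0, 94.5]
force: [-0.3, -0.2, -0.9]
width: 0.328
tool x -49.2..66.7  y -51.5..14.3 mid x 8.4
shift [ 0.0013 -0.0006  0.1182] turn [0.     0.0007 0.    ] j6 24.5 j1 29.0
top slat [ 603.8 -324.5] [ 29.3 128. ] ang -7.3 px [391. 177.]
top slat [ 759.8 -853. ] [ 27.7 132.9] ang -89.6 px [562. 126.]
```

View pics/s3c.png

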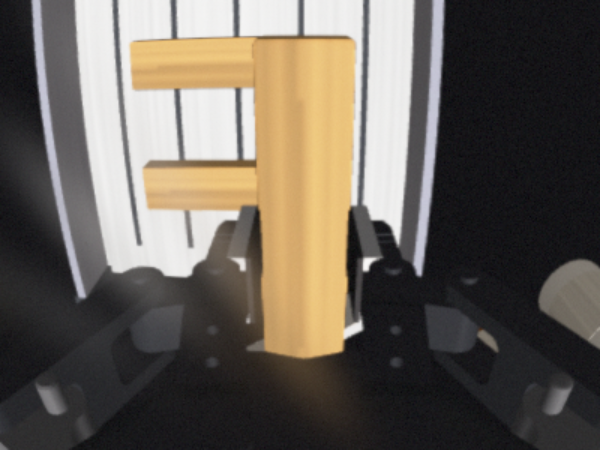

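The slat is held square over the bottom pair. I'll lower it.

```bash
python3 -m handwheel '[[[0,0,0.05,0,0,0,255],[0,0,0.09,0,0,0,255],[0,0,0.105,0,0,0,255],[0,0,0.114,0,0,0,255],[0,0,0.118,0,0,0,255],[0,0,0.118,0,0,0,255],[0,0,0.118,0,0,0,255]]]' 60; python3 -m handwheel '[[[0,0,0,0,0,0,150],[0,0,0,0,0,0,110],[0,0,0,0,0,0,110],[0,0,0,0,0,0,110],[0,0,-0.05,0,0,0,110],[0,0,-0.1,0,0,0,110],[0,0,-0.12,0,0,0,110]]]' 60; python3 -c "
from lib import *
plan([.6033,-.3244,.15],173)"
```

```text
clock: 28.1
tcp_pos: [0.523, 0.2922, 0.0596]
tool_rot: [179.9, 0.0, 94.5]
force: [0.3, 0.2, -0.1]
width: 0.334
clock: 28.98
tcp_pos: [0.5236, 0.2926, 0.1818]
tool_rot: [179.8, -0.1, 94.5]
force: [-0.5, 0.9, -0.1]
width: 0.569
shift [-0.6214  0.0306  0.0313] turn [ 0.0039  0.0017 -1.3697] j6 24.6 j1 29.1
```

```bash
python3 -m handwheel '[[[-0.05,0.003,0.01,0,0,-0.11,110],[-0.1,0.005,0.015,0,0,-0.22,110],[-0.15,0.008,0.02,0,0,-0.34,110],[-0.2,0.01,0.03,0,0,-0.46,110],[-0.25,0.013,0.03,0,0,-0.58,110],[-0.3,0.015,0.03,0,0,-0.7,110],[-0.35,0.018,0.03,0,0,-0.82,110],[-0.4,0.02,0.03,0,0,-0.94,110],[-0.45,0.023,0.03,0,0,-1.06,110],[-0.5,0.026,0.03,0,0,-1.18,110],[-0.55,0.028,0.03,0,0,-1.29,110],[-0.59,0.03,0.031,0.004,0.002,-1.37,110],[-0.621,0.031,0.031,0.004,0.002,-1.37,110],[-0.621,0.031,0.031,0.004,0.002,-1.37,110],[-0.621,0.031,0.031,0.004,0.002,-1.37,110],[-0.621,0.031,0.031,0.004,0.002,-1.37,110]]]' 60
python3 - <<'E'
from mat import *
st,im,C,ti,T=look('b3')
print(st['tcp_pos'],st['tool_rot'])
m=np.zeros(ti.shape[:2],bool);m[178:258,142:228]=wood(ti)[178:258,142:228]
for b in blobs(m,100):
    P=onz('top',b,.042,T)[:,:2]*1000;print('bay slat',cv2.minAreaRect(P.astype(np.float32)))
plan([.6033,-.3244,.037],173)
E
```

```text
clock: 30.98
tcp_pos: [0.6023, -0.3236, 0.148]
tool_rot: [-179.9, -0.2, 173.1]
force: [0.7, 0.3, 0.0]
width: 0.566
wrist slat [ 602.7 -326.5] [ 29.2 128.3] ang -6.9 px [318. 191.]
top slat [ 759.8 -853. ] [ 27.7 132.9] ang -89.6 px [562. 126.]
[ 0.6022729  -0.32356306  0.14799028] [-179.88993786   -0.23414029  173.06801913]
bay slat ((482.3323669433594, 288.75775146484375), (124.20191192626953, 129.87020874023438), 5.514791965484619)
shift [-0.0014 -0.0003  0.1112] turn [-0.0022 -0.0037  0.0013] j6 -111.2 j1 -28.3
```

```bash
python3 -m handwheel '[[[0,-0.0015,0.05,-0.002,-0.003,0,110],[0,-0.0015,0.09,-0.002,-0.003,0,110],[0,-0.0015,0.111,-0.002,-0.003,0,110],[0,-0.0015,0.111,-0.002,-0.003,0,110],[0,-0.0015,0.111,-0.002,-0.003,0,255],[0,-0.0015,0.111,-0.002,-0.003,0,255],[0,-0.0015,0.111,-0.002,-0.003,0,255],[0,-0.0015,0.111,-0.002,-0.003,0,255],[0,-0.0015,0.111,-0.002,-0.003,0,255]]]' 60; python3 -m handwheel '[[[0,0,-0.04,0,0,0,255],[0,0,-0.09,0,0,0,255],[0,0,-0.13,0,0,0,255],[0,0,-0.14,0,0,0,255],[0,0,-0.14,0,0,0,255]]]' 60; python3 -c "
from hand import *
inhand()
plan([.4425,.2862,.175],94.5)"
```

```text
clock: 32.2
tcp_pos: [0.6029, -0.3269, 0.039]
tool_rot: [-179.9, 0.1, 173.0]
force: [-0.0, 0.7, 7.6]
width: 0.327
clock: 32.83
tcp_pos: [0.6019, -0.3264, 0.1776]
tool_rot: [-180.0, 0.0, 173.0]
force: [0.1, 0.0, -0.8]
width: 0.33
tool x -50.9..65.2  y -17.0..15.5 mid x 6.5
shift [0.2321 0.5884 0.0017] turn [-1.0000e-03 -1.3000e-03  1.3704e+00] j6 -111.6 j1 -28.6
```

```bash
python3 -m handwheel '[[[0.011,0.028,0,0,0,0.06,255],[0.028,0.072,0,0,0,0.16,255],[0.046,0.117,0,0,0,0.27,255],[0.064,0.162,0,0,0,0.37,255],[0.082,0.207,0,0,0,0.48,255],[0.099,0.252,0,0,0,0.58,255],[0.117,0.297,0,0,0,0.69,255],[0.135,0.342,0,0,0,0.79,255],[0.153,0.387,0,0,0,0.9,255],[0.17,0.432,0,0,0,1.0,255],[0.188,0.477,0,0,0,1.11,255],[0.206,0.522,0,0,0,1.21,255],[0.22,0.56,0,0,0,1.3,255],[0.229,0.58,0,0,0,1.36,255],[0.232,0.588,0,0,0,1.37,255],[0.232,0.588,0,0,0,1.37,255],[0.232,0.588,0,0,0,1.37,255],[0.232,0.588,0,0,0,1.37,255]]]' 60
python3 - <<'E'
from hand import *
from mat import look
inhand()
plan([.4425,.2862,.0585],94.5)
st,im,C,ti,T=look('s4')
E
```

```text
clock: 35.12
tcp_pos: [0.4433, 0.2847, 0.177]
tool_rot: [-180.0, 0.0, 94.5]
force: [0.8, 0.5, -0.0]
width: 0.329
tool x -49.2..66.7  y -14.8..32.1 mid x 8.5
tool x 3.5..70.9  y 33.4..50.2 mid x 37.2
shift [ 0.0015 -0.0006  0.1186] turn [-0.0007  0.0002 -0.0003] j6 28.1 j1 32.6
wrist slat [529.3 288.4] [ 34.9 139.1] ang -85.3 px [413. 185.]
top slat [ 759.8 -853. ] [ 27.7 132.9] ang -89.6 px [562. 126.]
```

```bash
python3 -m handwheel '[[[0,0,0.05,0,0,0,255],[0,0,0.09,0,0,0,255],[0,0,0.105,0,0,0,255],[0,0,0.114,0,0,0,255],[0,0,0.118,0,0,0,255],[0,0,0.118,0,0,0,255],[0,0,0.118,0,0,0,255]]]' 60; python3 -m handwheel '[[[0,0,0,0,0,0,150],[0,0,0,0,0,0,110],[0,0,0,0,0,0,110],[0,0,0,0,0,0,110],[0,0,-0.05,0,0,0,110],[0,0,-0.1,0,0,0,110],[0,0,-0.15,0,0,0,110],[0,0,-0.2,0,0,0,110],[0,0,-0.24,0,0,0,110],[0,0,-0.24,0,0,0,110],[0,0,-0.24,0,0,0,110]]]' 60
python3 - <<'E'
from mat import *
st,im,C,ti,T=look('v1')
si=capture('scene');cv2.imwrite('pics/v1s.png',si[:,:,::-1])
cv2.imwrite('pics/v1c.png',np.hstack([cv2.resize(im[60:360,120:520],(640,480)) ])[:,:,::-1])
print(st['tcp_pos'],st['tool_rot'],st['clock'])
for b in blobs(wood(im),300):
    P=onz('wrist',b,.042,C)[:,:2]*1000;print('wb',cv2.minAreaRect(P.astype(np.float32)))
E
```

```text
clock: 36.15
tcp_pos: [0.4434, 0.2858, 0.0599]
tool_rot: [180.0, -0.0, 94.5]
force: [0.5, 0.1, -0.2]
width: 0.333
clock: 37.52
tcp_pos: [0.4426, 0.2853, 0.2983]
tool_rot: [-179.9, 0.0, 94.5]
force: [-0.3, -0.1, 0.3]
width: 0.568
top slat [ 759.8 -853. ] [ 27.7 132.9] ang -89.6 px [562. 126.]
[0.44263057 0.28525641 0.29826192] [-1.79913328e+02  3.66219151e-02  9.45304101e+01] 37.525
wb ((479.7714538574219, 289.6387634277344), (121.7072525024414, 129.02879333496094), 5.498356342315674)
```

View pics/v1.png

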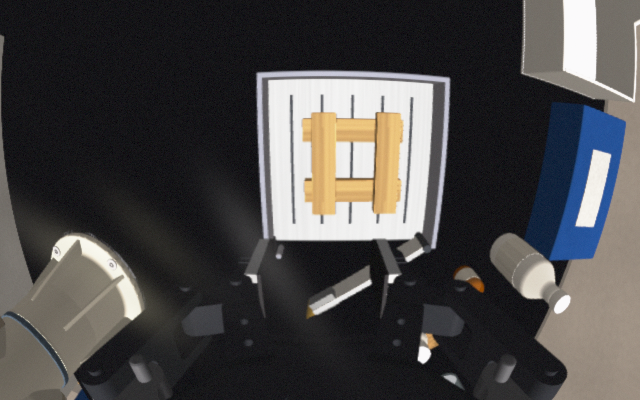

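The stack stands square in the bay as two crossed pairs. Next is the gate.

```bash
python3 -c "
from lib import *
plan([.5026,.0527,.15],129.5)"
```

```text
shift [-0.2362  0.0421  0.1477] turn [-3.400e-03  5.000e-04 -6.104e-01] j6 28.1 j1 32.6
```

```bash
python3 -m handwheel '[[[-0.06,0.01,0,0,0,-0.15,255],[-0.12,0.02,0.02,0,0,-0.3,255],[-0.18,0.03,0.06,0,0,-0.45,255],[-0.236,0.042,0.1,-0.003,0,-0.61,255],[-0.236,0.042,0.147,-0.003,0,-0.61,255],[-0.236,0.042,0.147,-0.003,0,-0.61,255],[-0.236,0.042,0.147,-0.003,0,-0.61,255],[-0.236,0.042,0.147,-0.003,0,-0.61,255]]]' 60
python3 - <<'E'
from lib import *
st=observe();im=capture('wrist');C=cam('wrist',st);ti=capture('top')
print(st['tcp_pos'],st['tool_rot'],st['width'])
cv2.imwrite('pics/g1.png',im[:,:,::-1]);cv2.imwrite('pics/g1t.png',cv2.resize(ti[140:270,130:300],None,fx=4,fy=4)[:,:,::-1])
plan([.5026,.0527,.045],129.5)
E
```

```text
clock: 38.67
tcp_pos: [0.5046, 0.0546, 0.154]
tool_rot: [179.7, 0.1, 129.5]
force: [1.0, 0.2, 1.4]
width: 0.001
[0.50463496 0.05457394 0.15400047] [1.79725072e+02 1.29749441e-01 1.29538876e+02] 0.0014495484408234866
shift [ 0.     -0.003   0.1088] turn [0.0047 0.0022 0.0007] j6 -33.6 j1 6.0
```

View pics/g1.png

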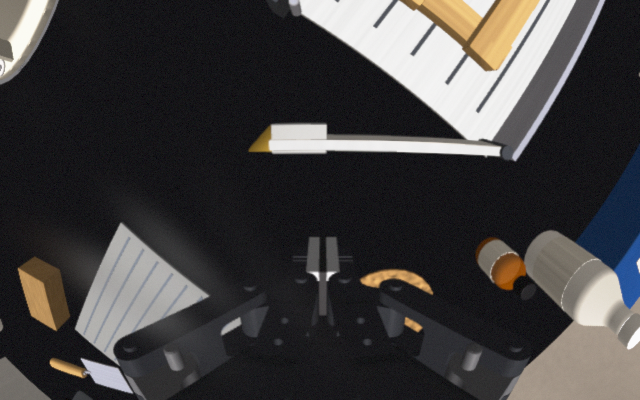

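The gate lies square to the tool from (250,140) to (515,150), and the closed fingers are on its outer side. I'll lower and work out the arc.

```bash
python3 -m handwheel '[[[0,-0.003,0.05,0.003,0.001,0,255],[0,-0.003,0.09,0.003,0.001,0,255],[0,-0.003,0.109,0.003,0.001,0,255],[0,-0.003,0.109,0.003,0.001,0,255],[0,-0.003,0.109,0.003,0.001,0,255]]]' 60
python3 - <<'E'
from lib import *
st=observe();R=eul(st['tool_rot']);print(st['tcp_pos'],st['force'])
H=np.array([.5936,.1860])
for th in(.61,.5,.4,.3,.2,.12,.08,.05,.02,0,-.02):
    a=np.radians(184.5)+th;u=np.array([np.cos(a),np.sin(a)]);n=np.array([-u[1],u[0]])
    p=np.r_[H+.155*u+.015*n,.045]
    d=R.T@(p-st['tcp_pos']);yaw=94.5+np.degrees(th);w=Ro.from_matrix(R.T@eul([180,0,yaw])).as_rotvec()
    print(th,d.round(4),w.round(3))
E
```

```text
clock: 39.4
tcp_pos: [0.5023, 0.0521, 0.0443]
tool_rot: [180.0, 0.0, 129.5]
force: [0.2, 0.1, 0.1]
width: -0.0
[0.50231955 0.05209768 0.04431064] [0.1837188  0.07516494 0.11953774]
0.61 [ 0.0304  0.0006 -0.0007] [0.001 0.001 0.001]
0.5 [ 0.0475 -0.0001 -0.0007] [0.001 0.001 0.111]
0.4 [ 0.063   0.0009 -0.0007] [0.001 0.001 0.211]
0.3 [ 0.0784  0.0034 -0.0007] [0.001 0.001 0.311]
0.2 [ 0.0934  0.0075 -0.0007] [0.001 0.001 0.411]
0.12 [ 0.1051  0.0118 -0.0008] [0.001 0.    0.491]
0.08 [ 0.1108  0.0143 -0.0008] [0.001 0.    0.531]
0.05 [ 0.115   0.0164 -0.0008] [0.001 0.    0.561]
0.02 [ 0.1192  0.0185 -0.0008] [0.001 0.    0.591]
0 [ 0.1219  0.02   -0.0008] [0.001 0.    0.611]
-0.02 [ 0.1246  0.0216 -0.0008] [0.001 0.    0.631]
```

Push to about 0.12 rad first, then on through the latch.

```bash
python3 -m handwheel '[[[0.015,0,0,0,0,0,255],[0.025,0,0,0,0,0,255],[0.03,0,0,0,0,0,255],[0.039,0,0,0,0,0.055,255],[0.0475,0,0,0,0,0.11,255],[0.055,0,0,0,0,0.16,255],[0.063,0.001,0,0,0,0.21,255],[0.071,0.002,0,0,0,0.26,255],[0.078,0.003,0,0,0,0.31,255],[0.086,0.005,0,0,0,0.36,255],[0.093,0.0075,0,0,0,0.41,255],[0.099,0.0095,0,0,0,0.45,255],[0.105,0.012,0,0,0,0.49,255],[0.105,0.012,0,0,0,0.49,255]]]' 60; python3 -c "
from lib import *
st=observe();print(st['tcp_pos'],st['tool_rot'],st['force'],st['moment'])
a=np.radians(94.5);print('closing force',-(st['force'][:2]@[np.cos(a),np.sin(a)]))
plan([.4369+.0005,.1588,.045],94.5)
ti=capture('top');cv2.imwrite('pics/g2t.png',cv2.resize(ti[140:270,130:300],None,fx=4,fy=4)[:,:,::-1])"
```

```text
clock: 41.15
tcp_pos: [0.4438, 0.1408, 0.0432]
tool_rot: [-180.0, 0.0, 101.5]
force: [-0.2, -1.2, 0.5]
width: 0.002
[0.44377195 0.14081116 0.04321811] [-1.79959839e+02  6.16559774e-03  1.01468399e+02] [-0.23998576 -1.15109478  0.5092575 ] [-0.06335193 -0.0270182  -0.0179427 ]
closing force 1.1287172753852763
shift [ 0.0189 -0.0027 -0.0018] turn [-0.0007  0.0002  0.1216] j6 6.0 j1 17.4
```

```bash
python3 -m handwheel '[[[0.004,0,0,0,0,0.03,255],[0.007,0,0,0,0,0.05,255],[0.01,0,0,0,0,0.07,255],[0.013,0,0,0,0,0.09,255],[0.016,0,0,0,0,0.11,255],[0.019,0,0,0,0,0.125,255],[0.0215,0,0,0,0,0.14,255],[0.0215,0,0,0,0,0.14,255],[0.0215,0,0,0,0,0.14,255]]]' 60; python3 -c "
from lib import *
st=observe();print(st['tcp_pos'],st['tool_rot'],st['force'])
ti=capture('top');im=capture('wrist');cv2.imwrite('pics/g3t.png',cv2.resize(ti[170:265,135:275],None,fx=4,fy=4)[:,:,::-1]);cv2.imwrite('pics/g3.png',im[:,:,::-1])"
```

```text
clock: 42.32
tcp_pos: [0.44, 0.1606, 0.0431]
tool_rot: [-180.0, 0.1, 93.4]
force: [4.4, -11.5, 1.2]
width: 0.002
[0.44003074 0.16056766 0.04313446] [-1.79973702e+02  9.40556966e-02  9.34190152e+01] [  4.42589282 -11.52611909   1.23773438]
```

View pics/g3.png

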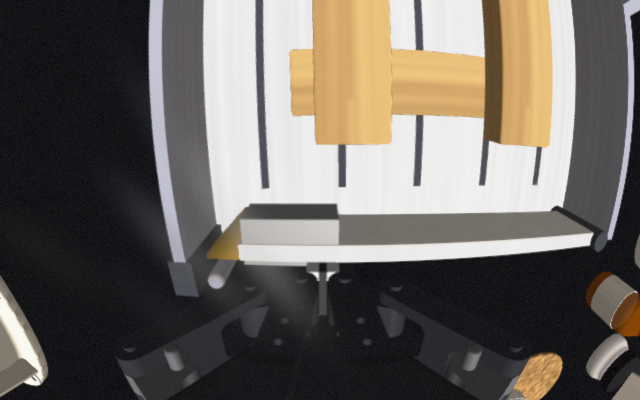

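The tongue at (212,253) is right at the strike bar at (222,272), with about 12 N on the gate. I'll push a little further to the stop.

```bash
python3 -m handwheel '[[[0.001,0,0,0,0,0,255],[0.002,0,0,0,0,0,255],[0.003,0,0,0,0,0,255],[0.003,0,0,0,0,0,255]]]' 60; python3 -m handwheel '[[[0.001,0,0,0,0,0,255],[0.002,0,0,0,0,0,255],[0.002,0,0,0,0,0,255]]]' 60; python3 -c "
from lib import *
st=observe();print(st['tcp_pos'],st['tool_rot'],st['force'])
im=capture('wrist');cv2.imwrite('pics/g4.png',cv2.resize(im[180:320,140:400],None,fx=3,fy=3)[:,:,::-1])"
```

```text
clock: 42.92
tcp_pos: [0.44, 0.161, 0.0431]
tool_rot: [-179.9, 0.3, 93.5]
force: [9.8, -36.1, 5.4]
width: -0.0
clock: 43.3
tcp_pos: [0.4399, 0.1613, 0.0432]
tool_rot: [-179.9, 0.4, 93.6]
force: [14.1, -52.1, 6.8]
width: -0.0
[0.4399225  0.16127001 0.04315439] [-179.91928378    0.43465457   93.59072033] [ 14.14846178 -52.10851707   6.83146025]
```

View pics/g4.png

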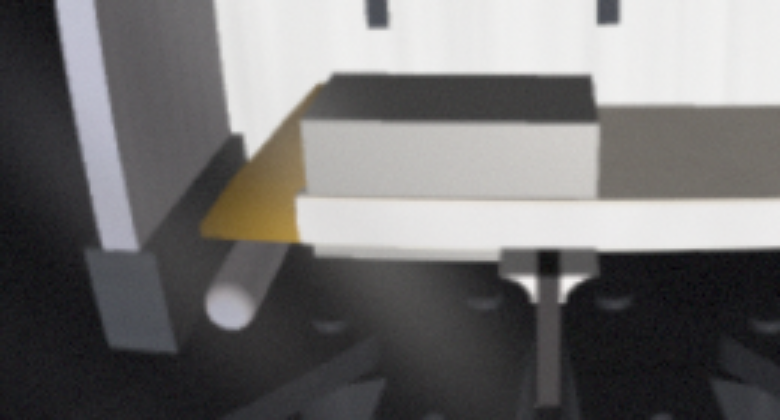

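The tongue is fully out behind the strike and the gate is on its stop. I'll back off.

```bash
python3 -m handwheel '[[[-0.008,0,0,0,0,0,255],[-0.02,0,0,0,0,0,255],[-0.04,0,0,0,0,0,255],[-0.05,0,-0.05,0,0,0,255],[-0.05,0,-0.11,0,0,0,255],[-0.05,0,-0.17,0,0,0,255],[-0.05,0,-0.23,0,0,0,255],[-0.05,-0.06,-0.25,0,0,0,255],[-0.05,-0.11,-0.25,0,0,0,255],[-0.05,-0.11,-0.25,0,0,0,255],[-0.05,-0.11,-0.25,0,0,0,255]]]' 60; python3 -c "
from lib import *
st=observe();print(st['tcp_pos'],st['force'],st['clock'])
im=capture('wrist');s=capture('scene');t=capture('top')
cv2.imwrite('pics/f1.png',cv2.resize(s[60:340,180:580],None,fx=2,fy=2)[:,:,::-1]);cv2.imwrite('pics/f1t.png',cv2.resize(t[90:290,130:450],None,fx=2.5,fy=2.5)[:,:,::-1]);cv2.imwrite('pics/f1w.png',im[:,:,::-1])
"
```

```text
clock: 44.72
tcp_pos: [0.3332, 0.1104, 0.2935]
tool_rot: [180.0, -0.0, 93.4]
force: [0.7, -0.6, -0.3]
width: -0.0
[0.33317484 0.11040692 0.29350987] [ 0.67253104 -0.58590476 -0.33017779] 44.725
```

View pics/f1.png

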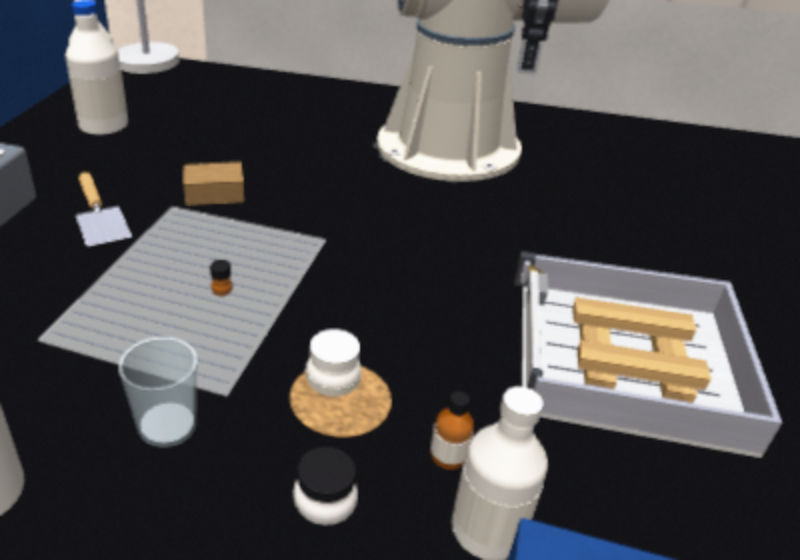

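View pics/f1w.png

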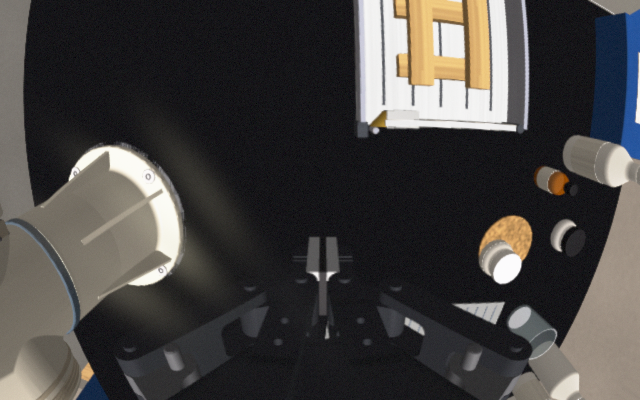

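The jar has been knocked aside: in the scene crop it sits at (334,380) and the coaster centre is at (341,399). The gate is shut and the stack is fine. I'll measure the jar and put it back.

Run:
```python
from lib import *
T=cam('top');S=cam('scene');t=capture('top');s=capture('scene')
def cap(i,x0,y0,x1,y1,th):
    m=np.zeros(i.shape[:2],bool);m[y0:y1,x0:x1]=i[y0:y1,x0:x1].min(2)>=th
    return [(b,cv2.minEnclosingCircle(b.astype(np.float32))) for b in blobs(m,20)]
print(t[140:185,260:310].min(2).max(),np.sort(t[140:185,260:310].min(2).ravel())[[-50,-150,-250]])
for th in(205,215,222):
    for b,c in cap(t,262,140,312,186,th):print(th,'top',c,onz('top',c[0],.054,T).round(4))
for th in(235,245):
    for b,c in cap(s,325,220,370,262,th):
        r=cv2.minAreaRect(b.astype(np.float32));print(th,'scene',r[0],r[1],onz('scene',r[0],.054,S).round(4))
plan([.63,-.02,.2],184.5)
```

```text
216 [215 215 177]
205 top ((290.0409851074219, 167.13934326171875), 8.55588150024414) [[ 0.627  -0.0233  0.054 ]]
215 top ((289.7546691894531, 166.97825622558594), 8.013967514038086) [[ 0.6275 -0.0225  0.054 ]]
235 scene (347.0, 232.5) (15.0, 22.0) [[ 0.628  -0.0244  0.054 ]]
245 scene (347.0, 233.0) (14.0, 22.0) [[ 0.6295 -0.0239  0.054 ]]
shift [-0.1474  0.2887  0.0925] turn [-1.000e-03  1.500e-03  1.551e+00] j6 14.7 j1 18.0
```

```bash
python3 -m handwheel '[[[-0.01,0.03,0,0,0,0.17,0],[-0.03,0.06,0,0,0,0.34,0],[-0.05,0.1,0,0,0,0.5,0],[-0.07,0.14,0,0,0,0.67,0],[-0.09,0.18,0.02,0,0,0.84,0],[-0.11,0.22,0.04,0,0,1.0,0],[-0.13,0.26,0.06,0,0,1.17,0],[-0.144,0.287,0.09,0,0,1.34,0],[-0.144,0.287,0.09,0,0,1.5,0],[-0.144,0.287,0.09,0,0,1.55,0],[-0.144,0.287,0.09,0,0,1.55,0],[-0.144,0.287,0.09,0,0,1.55,0]]]' 40
python3 - <<'E'
from lib import *
st=observe();im=capture('wrist');C=cam('wrist',st);print(st['tcp_pos'],st['tool_rot'])
x0,y0,x1,y1=200,120,450,380
m=np.zeros(im.shape[:2],bool);m[y0:y1,x0:x1]=im[y0:y1,x0:x1].min(2)>=245
for b in blobs(m,400):c=cv2.minEnclosingCircle(b.astype(np.float32));print(c,onz('wrist',c[0],.054,C).round(4))
plan([.628,-.0235,.0385],184.5)
E
```

```text
clock: 46.48
tcp_pos: [0.6277, -0.0168, 0.2026]
tool_rot: [180.0, 0.1, 4.6]
force: [-0.2, 0.6, -0.1]
width: 1.002
[ 0.62771335 -0.01676425  0.20262806] [1.79992093e+02 7.58915550e-02 4.63923530e+00]
((330.5, 186.06451416015625), 31.26116180419922) [[ 0.6299 -0.023   0.054 ]]
shift [-1.000e-04  6.800e-03  1.643e-01] turn [0.0002 0.0011 0.0023] j6 83.7 j1 -1.7
```

```bash
python3 -m handwheel '[[[0.001,0.0065,0.05,0,0,0,0],[0.001,0.0065,0.1,0,0,0,0],[0.001,0.0065,0.14,0,0,0,0],[0.001,0.0065,0.163,0,0,0,0],[0.001,0.0065,0.163,0,0,0,0],[0.001,0.0065,0.163,0,0,0,255],[0.001,0.0065,0.163,0,0,0,255],[0.001,0.0065,0.163,0,0,0,255],[0.001,0.0065,0.163,0,0,0,255],[0.001,0.0065,0.163,0,0,0,255],[0.001,0.0065,0.163,0,0,0,255]]]' 40; python3 -m handwheel '[[[0,0,-0.02,0,0,0,255],[0,0,-0.04,0,0,0,255],[0,0,-0.04,0,0,0,255]]]' 40
python3 - <<'E'
from lib import *
plan([.651,-.0085,.08],4.5)
im=capture('wrist');cv2.imwrite('pics/h1.png',im[:,:,::-1])
E
```

```text
clock: 47.9
tcp_pos: [0.6301, -0.0232, 0.0421]
tool_rot: [180.0, -0.1, 4.6]
force: [-1.6, -0.1, 5.8]
width: 0.656
clock: 48.28
tcp_pos: [0.6308, -0.0232, 0.0829]
tool_rot: [180.0, -0.2, 4.6]
force: [0.5, -0.2, -1.5]
width: 0.652
shift [ 0.0213 -0.013   0.003 ] turn [ 0.0008 -0.0038  0.0013] j6 83.2 j1 -2.2
```

```bash
python3 -m handwheel '[[[0.007,-0.004,0,0,0,0,255],[0.014,-0.009,0,0,0,0,255],[0.02,-0.013,0,0,0,0,255],[0.02,-0.013,0,0,0,0,255],[0.02,-0.013,0.02,0,0,0,255],[0.02,-0.013,0.032,0,0,0,255],[0.02,-0.013,0.038,0,0,0,255],[0.02,-0.013,0.04,0,0,0,255],[0.02,-0.013,0.04,0,0,0,255]]]' 40; python3 -m handwheel '[[[0,0,0,0,0,0,180],[0,0,0,0,0,0,80],[0,0,0,0,0,0,0],[0,0,0,0,0,0,0],[0,0,0,0,0,0,0],[0,0,-0.03,0,0,0,0],[0,0,-0.09,0,0,0,0],[0,0,-0.15,0,0,0,0],[0,0,-0.2,0,0,0,0],[-0.06,0,-0.2,0,0,0,0],[-0.12,0,-0.2,0,0,0,0],[-0.18,0,-0.2,0,0,0,0],[-0.24,0,-0.2,0,0,0,0],[-0.24,0,-0.2,0,0,0,0],[-0.24,0,-0.2,0,0,0,0]]]' 40
python3 - <<'E'
from lib import *
T=cam('top');S=cam('scene');t=capture('top');s=capture('scene');t0=cv2.imread('pics/top0.png')[:,:,::-1];s0=cv2.imread('pics/scene0.png')[:,:,::-1]
def cap(i,x0,y0,x1,y1,th):
    m=np.zeros(i.shape[:2],bool);m[y0:y1,x0:x1]=i[y0:y1,x0:x1].min(2)>=th
    return [cv2.minAreaRect(b.astype(np.float32)) for b in blobs(m,20)]
for c in cap(t,255,135,315,190,205):print('top',c,onz('top',c[0],.054,T).round(4))
for c in cap(s,315,215,380,275,240):print('scene',c,onz('scene',c[0],.054,S).round(4))
for n,a,b in(('top',t,t0),('scene',s,s0)):
    d=np.abs(a.astype(int)-b).max(2)>45
    for q in blobs(cv2.morphologyEx(d.astype(np.uint8),cv2.MORPH_OPEN,np.ones((3,3))),25):print(n,'changed',cv2.boundingRect(q))
m=np.zeros(t.shape[:2],bool);m[178:258,142:228]=wood(t)[178:258,142:228]
for b in blobs(m,100):print('stack',cv2.minAreaRect((onz('top',b,.042,T)[:,:2]*1000).astype(np.float32)))
print(observe()['tcp_pos'],observe()['clock'])
E
```

```text
clock: 49.45
tcp_pos: [0.6465, -0.0087, 0.0419]
tool_rot: [-180.0, 0.2, 4.6]
force: [-12.9, 0.4, 29.1]
width: 0.651
clock: 51.32
tcp_pos: [0.4099, -0.0277, 0.2407]
tool_rot: [180.0, -0.1, 4.6]
force: [1.0, 0.4, 0.6]
width: 1.0
top ((284.5, 162.0), (16.0, 17.0), 90.0) [[ 0.6421 -0.007   0.054 ]]
scene ((352.0, 239.5), (15.0, 22.0), 90.0) [[ 0.6456 -0.0082  0.054 ]]
top changed (295, 394, 16, 6)
top changed (0, 355, 25, 45)
top changed (269, 352, 23, 8)
top changed (22, 322, 35, 20)
top changed (0, 309, 12, 34)
top changed (160, 194, 48, 46)
top changed (385, 187, 10, 5)
top changed (362, 185, 8, 6)
top changed (185, 184, 131, 216)
top changed (387, 180, 9, 5)
top changed (388, 173, 8, 5)
top changed (358, 165, 10, 5)
top changed (358, 158, 10, 6)
top changed (387, 156, 11, 16)
top changed (276, 153, 19, 18)
scene changed (338, 230, 27, 35)
scene changed (466, 209, 69, 53)
scene changed (443, 204, 4, 41)
scene changed (249, 200, 30, 30)
scene changed (210, 196, 43, 36)
scene changed (444, 194, 6, 9)
scene changed (396, 194, 46, 59)
scene changed (301, 173, 32, 32)
scene changed (252, 163, 29, 31)
scene changed (634, 81, 6, 11)
scene changed (402, 74, 10, 6)
scene changed (437, 62, 40, 16)
scene changed (344, 43, 68, 75)
scene changed (381, 33, 35, 44)
scene changed (409, 24, 19, 17)
scene changed (430, 23, 16, 26)
scene changed (449, 0, 47, 56)
scene changed (436, 0, 7, 11)
scene changed (423, 0, 10, 11)
scene changed (363, 0, 41, 42)
stack ((482.3425598144531, 288.6521301269531), (124.20191192626953, 129.65798950195312), 5.514791965484619)
[ 0.41034771 -0.02765147  0.24047801] 51.425
```

No more pictures can be viewed, so I'll check the jar's stance, position and the gate numerically, against the earlier good placement.

Run:
```python
from lib import *
T=cam('top');S=cam('scene');t=capture('top');s=capture('scene');st=observe();w=capture('wrist');C=cam('wrist',st)
s1=cv2.imread('pics/m2_s.png')[:,:,::-1];s0=cv2.imread('pics/scene0.png')[:,:,::-1]
def sil(i,x0,y0,x1,y1):
    h=cv2.cvtColor(np.ascontiguousarray(i),cv2.COLOR_RGB2HSV);m=np.zeros(i.shape[:2],bool)
    q=h[y0:y1,x0:x1];m[y0:y1,x0:x1]=(q[...,1]<60)&(q[...,2]>90);return max(blobs(m,20),key=len)
for nm,i in(('scene first',s1),('scene now',s)):
    b=sil(i,320,215,385,275);print(nm,cv2.boundingRect(b),cv2.minAreaRect(b.astype(np.float32)),cv2.contourArea(b))
def cyl(c,n,CC):
    a=np.linspace(0,6.28,60);P=np.vstack([np.c_[c[0]+.03*np.cos(a),c[1]+.03*np.sin(a),0*a+z] for z in(.004,.054)])
    return cv2.boundingRect(proj(n,P,CC).astype(np.float32))
for c in((.648,-.008),(.644,-.008)):print('upright model',c,cyl(c,'scene',S),cyl(c,'top',T))
b=sil(t,255,135,315,190);print('top now',cv2.boundingRect(b),cv2.minAreaRect(b.astype(np.float32)))
# cap triangulation
def cap(i,x0,y0,x1,y1,th):
    m=np.zeros(i.shape[:2],bool);m[y0:y1,x0:x1]=i[y0:y1,x0:x1].min(2)>=th
    return [cv2.fitEllipse(b.astype(np.float32)) for b in blobs(m,20)]
for nm,i in(('first',s1),('now',s)):print(nm,cap(i,315,215,380,275,240))
a=cap(t,255,135,315,190,205)[0];e=cap(s,315,215,380,275,240)[0];print('top ell',a)
print('cap ctr',tri([(T[2],ray('top',a[0],T)[0]),(S[2],ray('scene',e[0],S)[0])]))
p=proj('wrist',[.648,-.008,.054],C)[0];print('wrist px',p);np.save('w.npy',w)
x,y=p.astype(int);print('wrist',[(k,cv2.contourArea(q)) for q,k in [(q,cv2.fitEllipse(q.astype(np.float32))) for q in blobs((w.min(2)>=240)&(np.hypot(*(np.indices(w.shape[:2])-np.array([y,x])[:,None,None]))<60),50)]])
# gate: whiteness along the shut panel mid and coloured line when open
H=np.array([.5936,.1860])
for th in(0,.05,.1,.3,.6):
    an=np.radians(184.5)+th;u=np.array([np.cos(an),np.sin(an)])
    for n,i,CC in(('top',t,T),('scene',s,S)):
        uv=proj(n,[np.r_[H+r*u,.048] for r in np.linspace(.03,.13,12)],CC).round().astype(int);print(th,n,i[uv[:,1],uv[:,0]].mean(1).round(0)[::2])
```

```text
scene first (336, 232, 28, 35) ((349.5, 249.0), (34.0, 27.0), 90.0) 757.0
scene now (338, 231, 28, 34) ((351.5, 247.5), (33.0, 27.0), 90.0) 748.0
upright model (0.648, -0.008) (336, 230, 31, 38) (274, 149, 22, 24)
upright model (0.644, -0.008) (337, 229, 30, 38) (274, 151, 22, 23)
top now (276, 153, 20, 21) ((285.5, 163.0), (20.0, 19.0), 90.0)
first [((350.7899169921875, 241.41029357910156), (15.491884231567383, 23.2446346282959), 93.77117919921875)]
now [((351.96630859375, 239.4910888671875), (15.446398735046387, 22.859127044677734), 93.7726821899414)]
top ell ((284.8657531738281, 161.78811645507812), (16.077674865722656, 16.70615005493164), 68.11918640136719)
cap ctr (array([ 0.64316299, -0.00840524,  0.05182962]), np.float64(0.00045736577126957213))
wrist px [322.67350918 -50.50396756]
wrist []
0 top [199. 201. 203. 201. 201. 201.]
0 scene [238. 240. 235. 244. 245. 236.]
0.05 top [198. 201. 199. 164. 121. 126.]
0.05 scene [241. 242. 243. 242. 228. 231.]
0.1 top [196. 187. 119. 122. 127. 145.]
0.1 scene [241. 204. 209. 153. 124. 136.]
0.3 top [123. 199.  63.  65.  67.  67.]
0.3 scene [132. 208.  33.  22.  20.  21.]
0.6 top [60. 60. 62. 64. 64. 66.]
0.6 scene [155.  21.  21.  20.  20.  20.]
```

```bash
python3 -c "
from bench import *
print(observe()['clock'],observe()['force']);print(close_job())"
```

```text
51.575 [0.18138393 0.31731495 0.2643743 ]
the job is handed in; nothing more can be done
None
```

The job is done and handed in at about 51.6 s. The jar is upright on the coaster, all four slats that were present are stacked crosswise in two pairs in the bay, and the gate is shut and latched.

- **Jar:** it was knocked about 27 mm off centre at some point and I only noticed after shutting the gate, so I put it back then. My last check has it about 6–7 mm from the coaster's centre. Its outline matches the first good placement.
- **Stack:** centre lines are about 80 mm apart in both layers. From the top view the stack's middle is within about 2 mm of the bay's and has not moved.
- **Gate:** before I backed off, the wrist picture showed the tongue fully out behind the strike. The last top and scene pictures agree with the gate shut.
- **Bystanders:** they looked in place in the last picture viewed. The later picture comparison showed no change around them, though the arm's shadow hides some areas from above.

**Forces higher than I wanted:**
- The closed fingertips peaked at about 54 N on the gate at its stop, where pushing it home should take under 15 N.
- The wrist read about 29 N up and 13 N sideways when I set the jar down the second time.

Both were well under the 120 N wrist limit. If fingertip contact counts towards the 40 N body limit, the gate push would have passed it.

**Checks that were weak:**
- My two-view heights for the slats were poor, 0 to 10 mm instead of about 13, so I used the stated sizes and the contact forces.
- I couldn't view the jar's second placing because the 16-picture limit was used up, so that check was by numbers only.

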